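# Tap a jammed filter cassette out of its light-tight housing and pack it away

### The arm

A 7-joint arm with a two-finger parallel gripper is mounted at the origin on the work surface. World frame = base frame: x ahead of the robot, y to its left, z up, the work surface at z = 0. Lengths are in m, angles in rad, forces in N, time in s.
With the tool pointing down it reaches from about 0.4 to 0.875 m from the base axis. Payload 6.5 kg.
Tool frame: the origin (TCP) lies between the finger pads; the fingertips stand 11 mm ahead of it and the grasp point (between the pads) lies 8 mm behind it; z points along the fingers, y is the line along which they close (so a half turn about z gives the same grasp; the last joint's range is limited). The gripper opens to 85 mm and grips with 20 to 120 N. Pads are 22 mm wide; open, the fingers measure 114 mm over their backs; the gripper's body (76 mm by 85 mm) begins 54 mm behind the grasp point. The pads swing forward as they close: fully open they stand 13 mm farther back than shut.
Start: joints at [-1.324, 0.536, -0.004, 1.538, 0.003, 1.067, -0.071], TCP at [0.2, 0.618, 0.21] pointing down, gripper open.
Joint ranges: [-2.7, 2.7], [-0.37, 2.16], [-1.27, 1.26], [0.24, 2.4], [-1.31, 4.45], [0.19, 1.91], [-2.76, 2.76]. Speed limits (rad/s): [2.39, 2.39, 3.14, 3.14, 3.14, 3.14, 3.14].

### API

Orientations are given as [roll, pitch, yaw] about the fixed x, y, z axes, in that order (R = Rz(yaw) Ry(pitch) Rx(roll)).
In Python, from rig import read_state, viewer, arm gives the robot as it stands. The module is installed in compiled form; this text tells all that it offers.
- The arm moves only by the tool arm_command, never from a script. Its argument "commands" is a list of rows, each an object with "slide": the shift along the tool's x, y, z in m, a list of three; "roll": the turn about the tool's z in degrees. A call has 1 to 8 rows; each row is the pose to reach, as a shift and turn from the pose commanded when the call began, along the tool's axes at that moment; what a row does not reach only later rows make up. A row lasts 1/10 s, in which the tool goes at most 50 mm and 8.59 degrees, less where a joint would pass 70% of its speed; a pose out of reach is approached as far as the arm can. A call with a gripper value outside its range is refused whole. "gripper" is the closure in counts, from 0 (fully open) to 255 (shut), set as the call begins (left out, the last holds). The fingers move at their own pace and stop on an object; "force" is the grip in N (left out, the last holds). Time passes only in rows, so rows that repeat a pose let the fingers close. It gives the time, the measured TCP pose, the force, the opening and the grip force at its end, in the units of the state.
- read_state(): the state, without advancing time (a new reading comes with each control period).
- viewer.camera(name): name is "side" or "top"; returns (picture, depth): 384x512x3 uint8, red, green, blue; 384x512 float32, m along the optical axis (not along the pixel's ray), 0 where there is no reading.
- viewer.camera_info(name): a dict with "fx", "fy", "cx", "cy" (pixels), "origin" and "attitude" of the camera in the world. Camera axes: x right, y down, z forward; pixel columns grow to the right and rows downward; lengths in m; the calibration is good to about 2 mm. A picture is of the moment at which its call begins. camera_info takes no time and is no camera call.
- arm.sign_off(): hands the job in; it is judged then, once.
The state is a dict: "clock": time; "qpos": joint angles; "qd": joint speeds; "tau": joint torques, N m; "position": TCP position; "ee_rot": TCP orientation; "force": force on the tool from outside, world axes, zero at the start; "wrist_torque": the same for the moment, N m; "finger_gap": finger opening in m; "gripper_force": force on a finger pad.
Only numpy, scipy, OpenCV 4.12 (cv2) and the standard library are available. Lean on these libraries where they do the work, as an engineer would, in place of code of your own. Each camera call takes 0.05 s, during which the arm holds its last target. There are 200 camera calls.

### The job

The filter cassette has jammed in the guides of the black housing: with light taps of the mallet on its two brass-faced rear ears, now one side, now the other, walk it forward until its red tab pokes out under the sprung flap far enough to take hold of, without striking the green connector between the ears and without touching the cassette by hand until then. Lay the mallet back on its green mat, draw the cassette out by the tab and set it down on the blue lens mat, so that the flap has fallen shut; then take it anew by the red rib on top and lay it gently down in the fitted nest of the yellow case. Do not disturb the other things on the table.

Things in the scene. Friction and masses are not known exactly. Their poses are not given: they have to be found in the camera images.
- housing: Fixed black filter housing, 186 x 110 mm, roof top 76 mm high from y = -30 to +50 mm with two low round ports to 85 mm. Origin: centre of its underside on the table; +y is forward, the way the cassette comes out; x runs across. Front wall plane at y = +50 mm. Behind y = -55 mm nothing stands on the table. The cassette lies flat on ledges 34 mm above the table.
- guide_mid (a point): Midway between the housing's two rubber side guides: they are 125.6 mm apart (cassette: 120). The cassette can turn 0.12 to 0.17 rad either way, then binds. A push on one ear (a few N) swings it until it binds, and no further however hard the push; a push on the other ear frees it and swings it back past straight. Each full swing walks it some 8 to 25 mm forward.
- housing_front (a point): Middle of the bottom edge of the housing's front opening, 50 mm ahead of the housing's origin, 34 mm above the table. The opening is 34 mm high.
- flap (a joint): Sprung flap over the front opening, hinged along its top edge 70 mm above the table: 0 = shut (hanging), grows as it swings outward and up, to 1.5 rad. 148 mm wide, 34 mm long, weak spring (0.01 N m). The cassette pushes it open; it lies on what pokes through, reaching 25 to 30 mm out from the housing's front while it rests on the tab.
- cassette: Loose flat aluminium filter cassette, 0.5 kg, 12 mm thick. Origin: centre of the underside of its plate, 120 mm (x) by 50 mm (y), with two round filters; z up. Red tab ahead, two ears behind, red rib on top. At the start it sits askew in the housing, tab just behind the flap, ears out at the housing's rear.
- tab_nose (a point): Middle of the front end of the cassette's red pull tab, 75 mm ahead (+y) of the cassette's origin, 6 mm above its underside. The tab is 28 mm wide and 12 mm thick and reaches from y = 25 to 75 mm.
- ear_near: The cassette's ear on its -x side, 24 mm wide, 47 mm long, 12 mm thick, rigidly part of it. Origin: middle of its brass rear face, 44 mm off the cassette's middle line, 72 mm behind the cassette's origin, 6 mm above its underside.
- ear_far: The same on the cassette's ear on its +x side.
- connector: Green contact strip 44 mm wide, part of the cassette, in the recess between its ears, 41 mm ahead of the ears' rear faces. Its origin is the cassette's origin. Not to be struck.
- rib_top (a point): Centre of the top of the cassette's red lifting rib, 27 mm above its underside, over its centre of mass. The rib is 14 mm wide (x), 40 mm long (y) and stands 15 mm above the plate.
- mallet: Loose soft-faced mallet, 0.28 kg, lying on its mat. Origin: underside of the head, below its middle. Head: cylinder, 34 mm diameter, 80 mm long along the mallet's y (white flat faces at y = +40 and -40 mm), axis 17 mm above the underside. Handle towards -x: flat-sided, 18 mm wide (y), 20 mm high, straight from x = -17 to -135 mm, then a rubber butt of 34 mm diameter to x = -160 mm.
- mallet_grip (a point): On the middle of the mallet's handle, 50 mm from the head's middle, 17 mm above the mallet's underside, near its centre of mass.
- mallet_mat: Fixed green mat, 230 mm (x) by 140 mm (y), 4 mm thick, on the table; origin at the centre of its underside.
- lens_mat: Fixed light blue mat, 170 mm (x) by 190 mm (y), 4 mm thick, on the table in front of the housing's flap; origin at the centre of its underside.
- case: Fixed yellow open case with grey foam, 184 mm (x) by 207 mm (y), walls 26 mm high. The foam has a nest of the cassette's outline with 6 mm play all round, rim 24 mm above the table; a narrow arm of it, 42 mm wide, on the case's +y side takes the tab and leaves no room for fingers beside the tab.
- case_nest (a point): Where the cassette's origin comes to lie when it is centred in the nest: on the nest's floor, 8 mm above the table; cassette's y along the case's y.
- post_lens: Bystander: black lens holder on a post with an aluminium foot, 138 mm high, footprint 90 x 40 mm; origin under the post.
- lens_tube: Bystander: upright black lens tube, 52 mm diameter, 58 mm high; origin at the centre of its underside.
- driver: Bystander: screwdriver lying flat, red handle.
Mind the look-alikes: they are no part of the job. Leave any pink or purple look-alike of the mallet alone. There is more than one size of the cassette; the job needs the smaller.

How it is judged:
By the outcome, as a careful person would: the job done as asked, in the order asked, and still so for the second after the job is handed in, with the robot touching nothing.
It also fails if it takes over 72 s, if anything falls off the work surface, if the arm or the gripper's body presses on something with over 40 N, if the wrist force passes 120 N, or if a joint passes its speed limit or range.

## Working session

There is one attempt and no reset: what is moved stays moved. The work goes in short steps, Python scripts to look and compute and a tool call to move; the robot and the scene stay as the last step left them, time stands still between calls to the robot, and variables do not carry over. Pictures are saved under pics/ and viewed, at most 10 in all, crops included, and the job is handed in when it is done.

Besides the shell and the picture viewer there is one more tool, called after ">>>" as a command line: name --argument value ..., lists and objects as JSON in quotes. arm_command: Moves the arm, as the interface text tells. Its arguments: {"type":"object","properties":{"commands":{"type":"array"},"gripper":{"type":"number"},"force":{"type":"number"}},"required":["commands"]}

```bash
mkdir -p pics
cat > h.py <<'E'
import numpy as np, cv2
from rig import read_state, viewer, arm
from scipy.spatial.transform import Rotation as Rn
def snap(n):
    p,d=viewer.camera(n); np.savez(f'{n}.npz',p=p,d=d); return p,d
def load(n):
    z=np.load(f'{n}.npz'); return z['p'],z['d']
def cam(n):
    i=viewer.camera_info(n); A=np.array(i['attitude'],float)
    return i,(A if A.shape==(3,3) else Rn.from_euler('xyz',A).as_matrix() if A.size==3 else Rn.from_quat(A).as_matrix()),np.array(i['origin'],float)
def ray(n,u,v,z):
    i,R,o=cam(n); d=R@np.array([(u-i['cx'])/i['fx'],(v-i['cy'])/i['fy'],1]); return o+d*(z-o[2])/d[2]
def cloud(n,d):
    i,R,o=cam(n); v,u=np.indices(d.shape); c=np.stack([(u-i['cx'])/i['fx']*d,(v-i['cy'])/i['fy']*d,d],-1); return c@R.T+o
def proj(n,P):
    i,R,o=cam(n); c=(np.asarray(P)-o)@R; return c[...,0]/c[...,2]*i['fx']+i['cx'],c[...,1]/c[...,2]*i['fy']+i['cy']
E
python3 - <<'E'
from h import *
for n in('top','side'):
    p,d=snap(n); print(viewer.camera_info(n)); cv2.imwrite(f'pics/{n}0.png',cv2.resize(p[...,::-1],(800,600),interpolation=cv2.INTER_CUBIC))
s=read_state(); print(s)
for n in('top','side'):
    p,d=load(n); c=cloud(n,d); print(n,np.median(c[d>0][:,2]), proj(n,s['position']))
E
```

```text
{'fx': 463.21648456126223, 'fy': 463.21648456126223, 'cx': 251.774906892111, 'cy': 187.91943708530954, 'origin': array([ 0.19310608, -0.04049155,  1.47369305]), 'attitude': array([-2.93932341, -0.00642853, -1.61177753])}
{'fx': 353.4536585126775, 'fy': 353.4536585126775, 'cx': 261.4226065785504, 'cy': 195.9665228614896, 'origin': array([ 0.12788811, -0.78249802,  0.80826478]), 'attitude': array([-2.30872876,  0.01019339, -0.46533373])}
{'clock': 0.1, 'qpos': array([-1.32419007,  0.53709339, -0.00443545,  1.53875679,  0.00261874,
        1.06734376, -0.07119843]), 'qd': array([ 0.00143174, -0.00086693,  0.00033189, -0.00278969,  0.00214319,
        0.00114641,  0.00033113]), 'tau': array([ 2.17710352e-03, -5.84560132e+01,  1.05182022e+00, -2.59776539e+01,
        1.26923283e-02,  4.57422764e-03,  4.31821192e-06]), 'position': array([0.19986069, 0.61787023, 0.20880569]), 'ee_rot': array([-3.14000275e+00,  1.35887310e-04,  2.82886608e+00]), 'force': array([ 0.77696267, -0.36464303, -0.62798019]), 'wrist_torque': array([ 0.03952212, -0.03329396,  0.02013462]), 'gripper_force': 0.0, 'finger_gap': 0.08518224264281694}
top 0.00017260422624965077 (np.float64(1.0603726750433964), np.float64(290.6822613380749))
side 0.003449259025946283 (np.float64(116.09847175893904), np.float64(87.62934526410903))
```

View pics/top0.png

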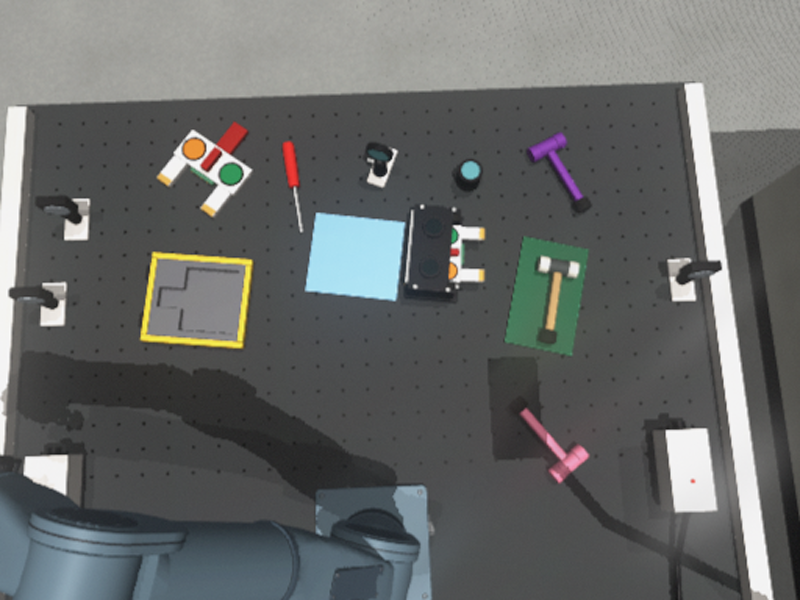

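View pics/side0.png

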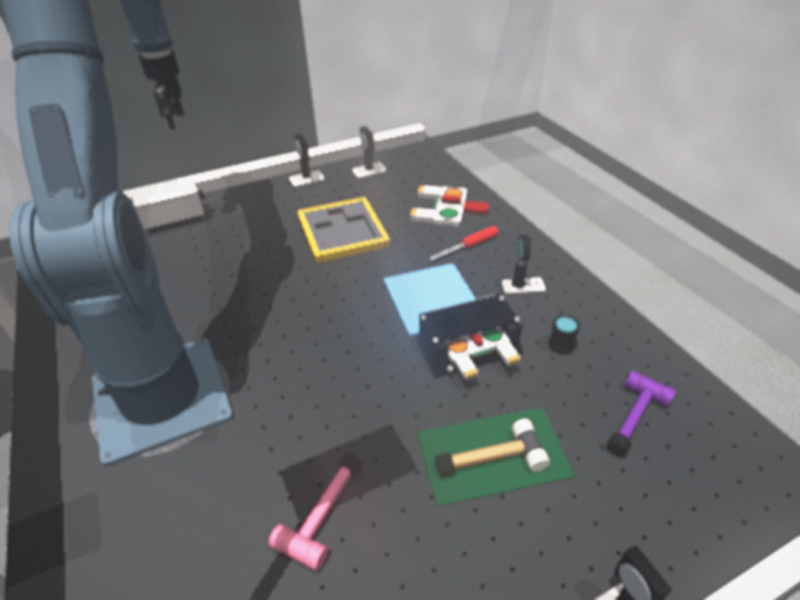

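The job's mallet is the wood-handled one on the green mat at (560,290) in the top view. The pink (570,460) and purple (550,150) ones are decoys. The job's cassette is the one in the housing (465,255), and the larger look-alike at (205,170) is loose. The housing's forward direction is image-left, which is world +y. The case is at (197,300) with its tab arm to the left.

```bash
cat >> h.py <<'E'
def comp(m,u0,v0,r=60):
    n,l,st,c=cv2.connectedComponentsWithStats(m.astype(np.uint8)); 
    best=[i for i in range(1,n) if st[i,4]>3 and np.hypot(*(c[i]-[u0,v0]))<r]
    i=max(best,key=lambda k:st[k,4]); return l==i
def rect(m,n,z):
    v,u=np.nonzero(m); P=np.array([ray(n,a,b,z)[:2] for a,b in zip(u,v)]).astype(np.float32)
    return cv2.minAreaRect(P*1000)
E
python3 - <<'E'
from h import *
p,d=load('top'); c=cloud('top',d); hsv=cv2.cvtColor(p,cv2.COLOR_RGB2HSV); H,S,V=[hsv[...,k].astype(int) for k in range(3)]
s=.64
def hm(lo,hi,smin=60,vmin=40): return (H>=lo)&(H<=hi)&(S>smin)&(V>vmin)
print('lens',rect(comp(hm(90,110,60,120),355*s,256*s),'top',.004))
print('green',rect(comp(hm(55,90,80,40),530*s,300*s),'top',.004))
print('yellow',rect(comp(hm(22,35,120,120),197*s,300*s),'top',.026))
z=c[...,2]; reg=np.zeros(z.shape,bool); reg[115:200,250:320]=1
roof=comp(reg&(z>.068)&(z<.081)&(d>0),432*s,252*s); print('roof',rect(roof,'top',.076),np.median(z[roof]))
low=(S<60)&(V>150)
for nm,u0,v0 in(('f1',546,264),('f2',573,269),('earfar',470,234),('earnear',470,275)):
    m=comp(low,u0*s,v0*s,12); v,u=np.nonzero(m); print(nm,m.sum(),u.mean(),v.mean(),ray('top',u.mean(),v.mean(),.017 if nm[0]=='f' else .046),np.median(z[m]))
m=comp(hm(8,24,60,100),554*s,300*s,20); print('handle',rect(m,'top',.025),np.median(z[m]))
b=hm(12,28,60,100)
for nm,u0,v0 in(('bfar',483,233),('bnear',483,276)):
    m=comp(b,u0*s,v0*s,9); v,u=np.nonzero(m); print(nm,m.sum(),ray('top',u.mean(),v.mean(),.046))
cr=[p[110:215,235:390],load('side')[0][180:330,260:380]]
cv2.imwrite('pics/crop.png',np.hstack([cv2.resize(x[...,::-1],(int(x.shape[1]*450/x.shape[0])*0+390,int(390*x.shape[0]/x.shape[1])) ,interpolation=cv2.INTER_CUBIC)[:260] if k==0 else cv2.resize(x[...,::-1],(390,488),interpolation=cv2.INTER_CUBIC)[:260] for k,x in enumerate(cr)]))
E
```

```text
Traceback (most recent call last):
  File "h.py", line 22, in rect
    v,u=np.nonzero(m); P=np.array([ray(n,a,b,z)[:2] for a,b in zip(u,v)]).astype(np.float32)
                                   ~~~^^^^^^^^^
  File "h.py", line 12, in ray
    i,R,o=cam(n); d=R@np.array([(u-i['cx'])/i['fx'],(v-i['cy'])/i['fy'],1]); return o+d*(z-o[2])/d[2]
          ~~~^^^
  File "h.py", line 9, in cam
    i=viewer.camera_info(n); A=np.array(i['attitude'],float)
ValueError: time passes only in moves, steps and waits
```

```bash
sed -i 's/^def cam(n):/import functools\n@functools.lru_cache(None)\ndef cam(n):/' h.py
cat > m.py <<'E'
from h import *
p,d=load('top'); c=cloud('top',d); hsv=cv2.cvtColor(p,cv2.COLOR_RGB2HSV); H,S,V=[hsv[...,k].astype(int) for k in range(3)]
s=.64
def hm(lo,hi,smin=60,vmin=40): return (H>=lo)&(H<=hi)&(S>smin)&(V>vmin)
def t(f):
    try: print(f())
    except Exception as e: print('ERR',repr(e))
z=c[...,2]; reg=np.zeros(z.shape,bool); reg[115:200,250:320]=1
t(lambda:('lens',rect(comp(hm(90,110,60,120),355*s,256*s),'top',.004)))
t(lambda:('green',rect(comp(hm(55,90,80,40),530*s,300*s),'top',.004)))
t(lambda:('yellow',rect(comp(hm(22,35,120,120),197*s,300*s),'top',.026)))
t(lambda:('roof',rect(comp(reg&(z>.066)&(z<.082)&(d>0),432*s,252*s),'top',.076)))
low=(S<70)&(V>140)
def f(nm,u0,v0,m,zz,r=12):
    m=comp(m,u0*s,v0*s,r); v,u=np.nonzero(m); return nm,int(m.sum()),u.mean(),v.mean(),ray('top',u.mean(),v.mean(),zz),np.median(z[m])
for nm,u0,v0 in(('f1',544,264),('f2',573,269)): t(lambda:f(nm,u0,v0,low,.028))
for nm,u0,v0 in(('earfar',470,234),('earnear',470,275)): t(lambda:f(nm,u0,v0,low,.046))
b=hm(12,28,60,100)
for nm,u0,v0 in(('bfar',483,233),('bnear',483,276)): t(lambda:f(nm,u0,v0,b,.046,9))
t(lambda:('handle',rect(comp(hm(8,24,60,100),554*s,300*s,20),'top',.028)))
E
python3 m.py
python3 - <<'E'
from h import *
a=cv2.resize(load('top')[0][125:235,250:390][...,::-1],(420,330),interpolation=cv2.INTER_CUBIC)
b=cv2.resize(load('side')[0][185:325,260:375][...,::-1],(271,330),interpolation=cv2.INTER_CUBIC)
cv2.imwrite('pics/crop.png',np.hstack([a,b]))
E
```

```text
('lens', ((578.5589599609375, 14.487518310546875), (192.58941650390625, 172.8861541748047), 81.2645034790039))
('green', ((479.79583740234375, -379.4060974121094), (139.1599884033203, 229.20408630371094), 75.72247314453125))
('yellow', ((494.60516357421875, 339.07733154296875), (209.4244384765625, 186.15890502929688), 83.4271469116211))
('roof', ((570.9288330078125, -141.72274780273438), (100.12958526611328, 178.51268005371094), 82.33277130126953))
('f1', 64, np.float64(348.328125), np.float64(168.5), array([ 0.54037528, -0.37501552,  0.028     ]), np.float64(0.034358357835128195))
('f2', 63, np.float64(367.015873015873), np.float64(171.95238095238096), array([ 0.52661082, -0.43416828,  0.028     ]), np.float64(0.03540357164221275))
ERR ValueError('max() iterable argument is empty')
('earnear', 4, np.float64(292.25), np.float64(183.0), array([ 0.49603936, -0.18990843,  0.046     ]), np.float64(0.013998381009361793))
('bfar', 29, np.float64(308.51724137931035), np.float64(149.13793103448276), array([ 0.60479578, -0.24851282,  0.046     ]), np.float64(0.04587974442432419))
('bnear', 34, np.float64(308.0), np.float64(175.64705882352942), array([ 0.51784409, -0.24115826,  0.046     ]), np.float64(0.0449453878268915))
('handle', ((462.36639404296875, -386.32086181640625), (17.02732276916504, 122.53062438964844), 76.83282470703125))
```

View pics/crop.png

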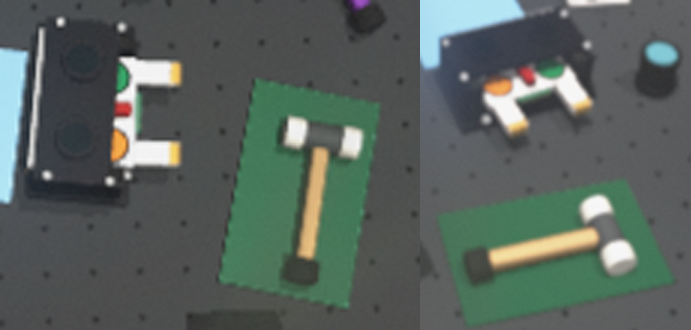

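The crop confirms both: the small cassette sits in the housing, its brass ear ends at crop (175,73) and (175,152). The wooden mallet lies on its green mat, with the head at (322,137) and the butt at (300,270). The first waypoint goes round the base towards the mallet.

```bash
cat >> h.py <<'E'
def go(*T):
    """targets (x,y,z,yawdeg) -> cumulative slide/roll from present pose"""
    s=read_state(); p=np.array(s['position']); y0=np.degrees(s['ee_rot'][2]); R=Rn.from_euler('xyz',s['ee_rot']).as_matrix()
    print('t %.2f'%s['clock'],'pos',np.round(p,4),'yaw %.2f'%y0,'F',np.round(s['force'],1),'gap %.4f'%s['finger_gap'],'q',np.round(s['qpos'],2))
    for t in T:
        print(t,'slide',np.round(R.T@(np.array(t[:3])-p),4),'roll %.2f'%((y0-t[3]+180)%360-180))
E
python3 - <<'E'
from h import *
go((.53,.25,.25,166.8),(.56,-.1,.25,166.8),(.487,-.394,.13,166.8),(.487,-.394,.019,166.8))
p,d=load('top'); c=cloud('top',d)
m=np.zeros(d.shape,bool); m[120:200,245:272]=1
w=(p.min(-1)>110)&m&(abs(p.max(-1).astype(int)-p.min(-1))<40)
v,u=np.nonzero(w); print(len(u),u.min(),u.max()); P=np.array([ray('top',a,b,.07)[:2] for a,b in zip(u,v)]); print(np.c_[P,c[v,u,2]][::8].round(3)); f=np.polyfit(P[:,0],P[:,1],1); print(np.degrees(np.arctan(f[0])),np.std(P[:,1]-np.polyval(f,P[:,0])),P.min(0),P.max(0))
# roof points
reg=np.zeros(d.shape,bool); reg[115:200,250:320]=1
q=c[reg&(c[...,2]>.06)&(c[...,2]<.09)]; print(cv2.minAreaRect((q[:,:2]*1000).astype(np.float32)))
E
```

```text
t 0.10 pos [0.1999 0.6179 0.2088] yaw 162.08 F [ 0.8 -0.4 -0.6] gap 0.0852 q [-1.32  0.54 -0.    1.54  0.    1.07 -0.07]
(0.53, 0.25, 0.25, 166.8) slide [-0.4273 -0.2485 -0.0407] roll -4.72
(0.56, -0.1, 0.25, 166.8) slide [-0.5635 -0.5723 -0.0402] roll -4.72
(0.487, -0.394, 0.13, 166.8) slide [-0.5845 -0.8743  0.0803] roll -4.72
(0.487, -0.394, 0.019, 166.8) slide [-0.5845 -0.8742  0.1913] roll -4.72
131 254 271
[[ 0.662 -0.123  0.078]
 [ 0.653 -0.104  0.072]
 [ 0.64  -0.107  0.077]
 [ 0.627 -0.103  0.073]
 [ 0.617 -0.099  0.074]
 [ 0.607 -0.102  0.073]
 [ 0.594 -0.098  0.073]
 [ 0.585 -0.095  0.071]
 [ 0.575 -0.094  0.073]
 [ 0.565 -0.097  0.075]
 [ 0.552 -0.09   0.073]
 [ 0.546 -0.096  0.077]
 [ 0.533 -0.092  0.075]
 [ 0.52  -0.089  0.075]
 [ 0.514 -0.091  0.079]
 [ 0.504 -0.088  0.075]
 [ 0.491 -0.106  0.077]]
-8.380408288218014 0.0069907851280625165 [ 0.48299024 -0.12983755] [ 0.66247223 -0.06830154]
((603.03369140625, -150.21437072753906), (112.64486694335938, 248.13369750976562), 77.25060272216797)
```

>>> arm_command --commands '[{"slide": [-0.05,-0.03,-0.04],"roll": 0},{"slide": [-0.1,-0.058,-0.04],"roll": -2},{"slide": [-0.145,-0.084,-0.04],"roll": -4.7},{"slide": [-0.19,-0.11,-0.04],"roll": -4.7},{"slide": [-0.235,-0.136,-0.04],"roll": -4.7},{"slide": [-0.28,-0.162,-0.04],"roll": -4.7},{"slide": [-0.325,-0.19,-0.04],"roll": -4.7},{"slide": [-0.37,-0.215,-0.04],"roll": -4.7}]'

```text
clock: 0.9
position: [0.4616, 0.3259, 0.2494]
ee_rot: [-3.141, -0.0, 2.911]
force: [1.1, 0.5, 0.4]
finger_gap: 0.0853
gripper_force: 0.0
```

```bash
python3 -c "
from h import *
go((.53,.25,.25,166.8),(.56,-.1,.25,166.8),(.487,-.394,.13,166.8),(.487,-.394,.019,166.8))"
```

```text
t 0.90 pos [0.4616 0.3259 0.2494] yaw 166.79 F [1.1 0.5 0.4] gap 0.0853 q [-0.77  0.35  0.1   1.73 -0.04  1.06  0.68]
(0.53, 0.25, 0.25, 166.8) slide [-0.0839 -0.0582 -0.0006] roll -0.01
(0.56, -0.1, 0.25, 166.8) slide [-0.1931 -0.3921 -0.0005] roll -0.01
(0.487, -0.394, 0.13, 166.8) slide [-0.1893 -0.695   0.1196] roll -0.01
(0.487, -0.394, 0.019, 166.8) slide [-0.1893 -0.6949  0.2306] roll -0.01
```

>>> arm_command --commands '[{"slide": [-0.02,-0.045,0],"roll": 0},{"slide": [-0.04,-0.09,0],"roll": 0},{"slide": [-0.06,-0.135,0],"roll": 0},{"slide": [-0.08,-0.18,0],"roll": 0},{"slide": [-0.1,-0.225,0],"roll": 0},{"slide": [-0.12,-0.27,0],"roll": 0},{"slide": [-0.14,-0.315,0],"roll": 0},{"slide": [-0.15,-0.36,0],"roll": 0}]'

```text
clock: 1.7
position: [0.525, -0.0593, 0.2495]
ee_rot: [-3.141, 0.001, 2.911]
force: [0.2, 0.6, -0.9]
finger_gap: 0.0856
gripper_force: 0.0
```

>>> arm_command --commands '[{"slide": [0,-0.048,0],"roll": 0},{"slide": [-0.01,-0.096,0],"roll": 0},{"slide": [-0.02,-0.144,0.02],"roll": 0},{"slide": [-0.03,-0.19,0.04],"roll": 0},{"slide": [-0.035,-0.235,0.06],"roll": 0},{"slide": [-0.039,-0.28,0.08],"roll": 0},{"slide": [-0.039,-0.32,0.1],"roll": 0},{"slide": [-0.039,-0.335,0.12],"roll": 0}]'

```text
clock: 2.5
position: [0.4827, -0.3975, 0.1285]
ee_rot: [-3.138, -0.001, 2.905]
force: [-0.6, -0.9, 0.0]
finger_gap: 0.0853
gripper_force: 0.0
```

>>> arm_command --commands '[{"slide": [0,0,0],"roll": 0},{"slide": [0,0,0],"roll": 0}]'

```text
clock: 2.7
position: [0.4859, -0.3912, 0.1292]
ee_rot: [3.14, -0.001, 2.911]
force: [-0.1, -0.1, 0.8]
finger_gap: 0.0854
gripper_force: 0.0
```

```bash
python3 -c "
from h import *
snap('top')
go((.487,-.394,.09,166.8),(.487,-.394,.019,166.8))"; python3 m.py | tail -1; python3 m.py|grep f[12]
```

```text
t 2.75 pos [ 0.4869 -0.3907  0.13  ] yaw 166.87 F [ 0.6 -0.3  0.8] gap 0.0855 q [ 0.36  0.6   0.35  1.69 -0.25  0.89  2.15]
(0.487, -0.394, 0.09, 166.8) slide [-0.0009 -0.0032  0.04  ] roll 0.07
(0.487, -0.394, 0.019, 166.8) slide [-0.0008 -0.0033  0.111 ] roll 0.07
ERR ValueError('max() iterable argument is empty')
```

>>> arm_command --commands '[{"slide": [-0.001,-0.003,0.03],"roll": 0},{"slide": [-0.001,-0.003,0.06],"roll": 0},{"slide": [-0.001,-0.003,0.085],"roll": 0},{"slide": [-0.001,-0.003,0.102],"roll": 0},{"slide": [-0.001,-0.003,0.11],"roll": 0},{"slide": [-0.001,-0.003,0.11],"roll": 0}]'

```text
clock: 3.35
position: [0.4866, -0.3944, 0.0195]
ee_rot: [3.141, -0.0, 2.912]
force: [0.7, 0.0, 0.3]
finger_gap: 0.0854
gripper_force: 0.0
```

>>> arm_command --commands '[{"slide": [0,0,0],"roll": 0},{"slide": [0,0,0],"roll": 0},{"slide": [0,0,0],"roll": 0},{"slide": [0,0,0],"roll": 0},{"slide": [0,0,0],"roll": 0},{"slide": [0,0,0],"roll": 0},{"slide": [0,0,0],"roll": 0}]' --gripper 255 --force 70

```text
clock: 4.05
position: [0.4861, -0.3952, 0.0196]
ee_rot: [3.142, -0.0, 2.911]
force: [-1.2, 0.6, -0.4]
finger_gap: -0.0001
gripper_force: 0.0
```

>>> arm_command --commands '[{"slide": [0,0,-0.01],"roll": 0},{"slide": [0,0,-0.03],"roll": 0},{"slide": [0,0,-0.05],"roll": 0},{"slide": [0,0,-0.05],"roll": 0}]'

```text
clock: 4.45
position: [0.4879, -0.3969, 0.073]
ee_rot: [-3.139, 0.005, 2.911]
force: [0.6, -1.0, 0.4]
finger_gap: 0.0
gripper_force: 0.0
```

Run:
```python
from h import *
p,d=snap('top'); q,_=snap('side'); go()
a=cv2.resize(p[125:235,250:390][...,::-1],(420,330),interpolation=cv2.INTER_CUBIC)
b=cv2.resize(q[185:325,260:375][...,::-1],(271,330),interpolation=cv2.INTER_CUBIC)
cv2.imwrite('pics/crop2.png',np.hstack([a,b]))
```

```text
t 4.55 pos [ 0.4865 -0.3953  0.0702] yaw 166.78 F [ 0.4 -0.2  0.7] gap -0.0001 q [ 0.39  0.69  0.32  1.71 -0.29  0.79  2.18]
```

View pics/crop2.png

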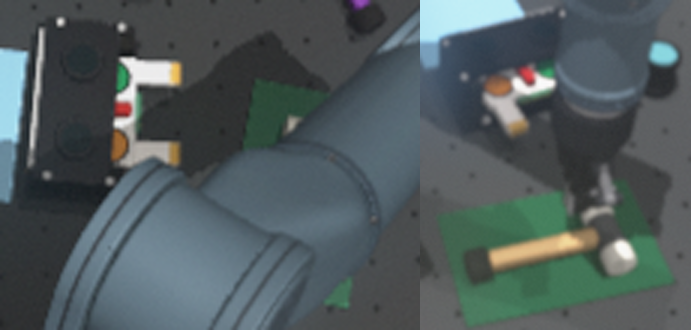

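The crop shows the mallet still lying at side crop (540,250) and the gripper beyond it at (603,190). It closed on nothing, so I'll check the projection and find the offset.

Run:
```python
from h import *
s=read_state(); T=np.array(s['position'])
for nm,P in(('tcp',T),('tip',T-[0,0,.011]),('grip pt',[.487,-.394,.021]),('head',[.536,-.4055,.021])):
    u,v=proj('side',P); print(nm,u,v,'crop',420+(u-260)*271/115,(v-185)*330/140)
p,d=load('side'); c=cloud('side',d)
for cu,cv_ in((620,258),(598,240),(598,222),(540,248),(480,265),(603,190),(585,195)):
    u=int(260+(cu-420)*115/271); v=int(185+cv_*140/330); print(cu,cv_,c[v,u].round(3),p[v,u], ray('side',u,v,.03).round(3))
```

```text
tcp 324.05197248058425 278.751796309211 crop 570.9398655846811 220.98637701456875
tip 323.56922814691796 281.3303257748218 crop 569.8022680679545 227.06433932636568
grip pt 321.82964599957654 289.47563336304205 crop 565.7029049207413 246.26399292717053
head 340.22735706595324 285.4300028905591 crop 609.0575109988985 236.72786395631783
620 258 [ 0.52  -0.439  0.04 ] [174 169 161] [ 0.525 -0.434  0.03 ]
598 240 [ 0.517 -0.406  0.032] [117 101  81] [ 0.518 -0.405  0.03 ]
598 222 [ 0.526 -0.393  0.04 ] [74 75 74] [ 0.531 -0.388  0.03 ]
540 248 [ 0.454 -0.388  0.035] [224 189 136] [ 0.455 -0.386  0.03 ]
480 265 [ 0.387 -0.378  0.037] [69 71 65] [ 0.389 -0.375  0.03 ]
603 190 [ 0.47  -0.444  0.194] [105 104 107] [ 0.562 -0.354  0.03 ]
585 195 [ 0.468 -0.427  0.168] [58 59 59] [ 0.541 -0.35   0.03 ]
```

Run:
```python
from h import *
p,d=load('side'); cv2.imwrite('pics/s3.png',cv2.resize(p[225:325,270:380][...,::-1],(660,600),interpolation=cv2.INTER_CUBIC))
```

```text
(no output)
```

View pics/s3.png

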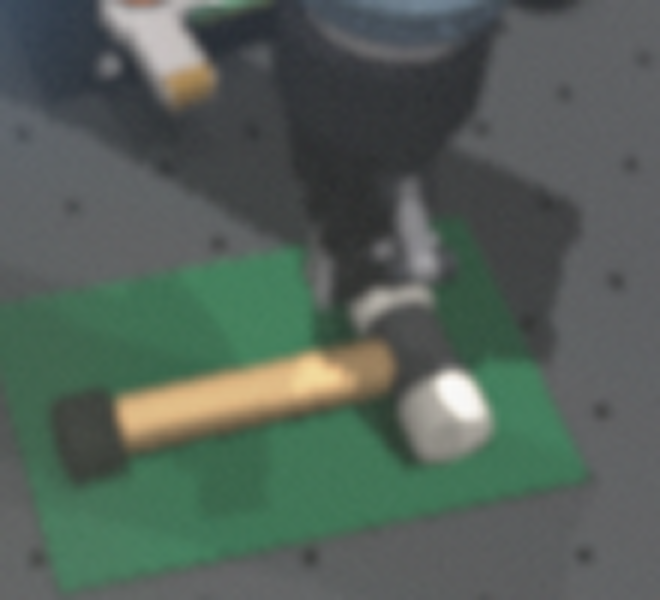

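The gripper stands behind the head at (380,260), not above the handle at (324,322) where the state puts the TCP. I'll measure the actual finger position from depth.

Run:
```python
from h import *
print(read_state()['position'])
p,d=load('side'); c=cloud('side',d)
for a,b in((420,230),(410,260),(325,280),(330,260),(385,250),(370,275),(440,260),(345,230),(400,120),(390,300),(410,340)):
    u=270+a//6; v=225+b//6; print(a,b,p[v,u],c[v,u].round(3))
P=c.reshape(-1,3); 
# gripper pts: above mat, not mallet, between z .05 and .12
k=(P[:,2]>.05)&(P[:,2]<.16)&(P[:,0]>.38)&(P[:,0]<.62)&(P[:,1]<-.28)&(P[:,1]>-.5)
for a in np.arange(.05,.16,.01):
    q=P[k&(P[:,2]>=a)&(P[:,2]<a+.01)]; print(round(a,2),len(q),q.min(0).round(3) if len(q) else '',q.max(0).round(3) if len(q) else '')
print(viewer.camera_info('side'))
```

```text
[ 0.48648594 -0.3953316   0.07020482]
420 230 [125 127 129] [ 0.479 -0.443  0.194]
410 260 [123 122 126] [ 0.47  -0.449  0.189]
325 280 [103 103 103] [ 0.478 -0.4    0.113]
330 260 [74 76 76] [ 0.478 -0.401  0.126]
385 250 [104 104 106] [ 0.468 -0.438  0.184]
370 275 [52 54 52] [ 0.465 -0.435  0.168]
440 260 [ 95  97 100] [ 0.479 -0.454  0.19 ]
345 230 [48 48 49] [ 0.473 -0.409  0.158]
400 120 [51 54 57] [ 0.47  -0.43   0.245]
390 300 [145 143 137] [ 0.534 -0.381  0.037]
410 340 [78 79 79] [ 0.529 -0.401  0.04 ]
0.05 0  
0.06 0  
0.07 0  
0.08 0  
0.09 2 [ 0.477 -0.401  0.097] [ 0.479 -0.399  0.098]
0.1 19 [ 0.475 -0.41   0.102] [ 0.488 -0.388  0.11 ]
0.11 22 [ 0.475 -0.41   0.11 ] [ 0.491 -0.388  0.118]
0.12 15 [ 0.475 -0.407  0.12 ] [ 0.479 -0.39   0.13 ]
0.13 10 [ 0.472 -0.406  0.131] [ 0.478 -0.385  0.14 ]
0.14 47 [ 0.467 -0.423  0.14 ] [ 0.493 -0.358  0.15 ]
0.15 40 [ 0.466 -0.432  0.15 ] [ 0.491 -0.348  0.16 ]
{'fx': 353.4536585126775, 'fy': 353.4536585126775, 'cx': 261.4226065785504, 'cy': 195.9665228614896, 'origin': array([ 0.12788811, -0.78249802,  0.80826478]), 'attitude': array([-2.30872876,  0.01019339, -0.46533373])}
```

Depth puts the closed fingertips at z ≈ 0.098, while the state implies 0.059. In x and y they agree. The tips therefore stand about 38 mm higher than stated, and I closed above the handle. I'll open, go lower in checked steps and measure again.

>>> arm_command --commands '[{"slide": [0,0,0],"roll": 0},{"slide": [0,0,0],"roll": 0},{"slide": [0,0,0],"roll": 0},{"slide": [0,0,0],"roll": 0},{"slide": [0,0,0.01],"roll": 0},{"slide": [0,0,0.02],"roll": 0},{"slide": [0,0,0.035],"roll": 0},{"slide": [0,0,0.05],"roll": 0}]' --gripper 0

```text
clock: 5.35
position: [0.4858, -0.3949, 0.0179]
ee_rot: [3.141, -0.001, 2.911]
force: [0.5, 0.3, 0.4]
finger_gap: 0.0853
gripper_force: 0.0
```

>>> arm_command --commands '[{"slide": [0,0,0.01],"roll": 0},{"slide": [0,0,0.02],"roll": 0},{"slide": [0,0,0.025],"roll": 0},{"slide": [0,0,0.025],"roll": 0}]'

```text
clock: 5.75
position: [0.4857, -0.3949, -0.0062]
ee_rot: [3.141, -0.001, 2.911]
force: [0.4, 1.3, -0.2]
finger_gap: 0.0854
gripper_force: 0.0
```

Run:
```python
from h import *
go()
p,d=snap('side'); c=cloud('side',d)
cv2.imwrite('pics/s4.png',cv2.resize(p[225:325,270:380][...,::-1],(660,600),interpolation=cv2.INTER_CUBIC))
```

```text
t 5.75 pos [ 0.4857 -0.3949 -0.0062] yaw 166.78 F [ 0.4  1.3 -0.2] gap 0.0854 q [ 0.42  0.8   0.28  1.72 -0.33  0.66  2.21]
```

View pics/s4.png

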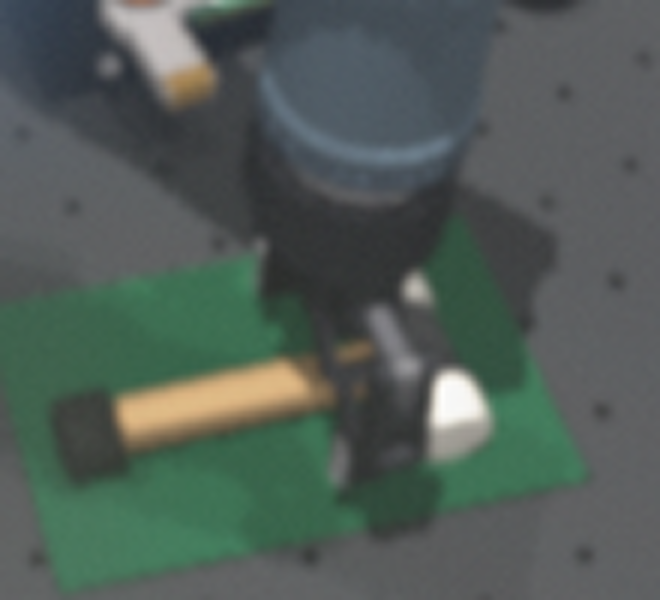

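The near finger now stands on the camera side of the handle (375,420) and the far finger behind it (320,330), so the handle is between the pads. I'll lower 10 mm more and close.

>>> arm_command --commands '[{"slide": [0,0,0.005],"roll": 0},{"slide": [0,0,0.01],"roll": 0},{"slide": [0,0,0.01],"roll": 0}]'

```text
clock: 6.1
position: [0.4858, -0.3948, -0.016]
ee_rot: [3.141, -0.001, 2.911]
force: [0.1, -0.0, -0.3]
finger_gap: 0.0854
gripper_force: 0.0
```

>>> arm_command --commands '[{"slide": [0,0,0.01],"roll": 0},{"slide": [0,0,0.0],"roll": 0},{"slide": [0,0,0.0],"roll": 0},{"slide": [0,0,0.0],"roll": 0},{"slide": [0,0,0.0],"roll": 0},{"slide": [0,0,0.0],"roll": 0},{"slide": [0,0,0.0],"roll": 0}]' --gripper 255 --force 70

```text
clock: 6.8
position: [0.4863, -0.395, -0.0151]
ee_rot: [3.141, 0.0, 2.911]
force: [-0.1, 0.7, 6.4]
finger_gap: 0.0166
gripper_force: 68.8
```

>>> arm_command --commands '[{"slide": [0,0,-0.01],"roll": 0},{"slide": [0,0,-0.03],"roll": 0},{"slide": [0,0,-0.04],"roll": 0},{"slide": [0,0,-0.04],"roll": 0}]'

```text
clock: 7.2
position: [0.4869, -0.3961, 0.0261]
ee_rot: [-3.14, 0.002, 2.911]
force: [0.3, 1.0, -2.3]
finger_gap: 0.0165
gripper_force: 68.4
```

Run:
```python
from h import *
go((.457,-.301,.03,172.5),(.457,-.301,.017,172.5))
p,d=snap('top');q,e=snap('side'); c=cloud('side',e)
cv2.imwrite('pics/s5.png',np.hstack([cv2.resize(p[125:235,250:370][...,::-1],(400,366),interpolation=cv2.INTER_CUBIC),cv2.resize(q[205:325,260:380][...,::-1],(366,366),interpolation=cv2.INTER_CUBIC)]))
```

```text
t 7.20 pos [ 0.4869 -0.3961  0.0261] yaw 166.77 F [ 0.3  1.  -2.3] gap 0.0165 q [ 0.4   0.75  0.3   1.72 -0.31  0.71  2.2 ]
(0.457, -0.301, 0.03, 172.5) slide [ 0.0509  0.0857 -0.0041] roll -5.73
(0.457, -0.301, 0.017, 172.5) slide [0.0509 0.0857 0.0089] roll -5.73
```

View pics/s5.png

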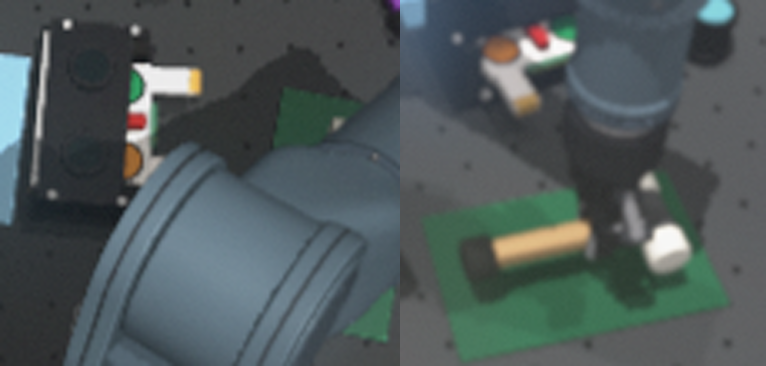

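The mallet hangs level in the gripper (side crop 500–690, 210–270), and the ears are unmoved at top crop (195,80). Now to behind the near ear.

>>> arm_command --commands '[{"slide": [0.015,0.02,-0.004],"roll": -2},{"slide": [0.03,0.05,-0.004],"roll": -4},{"slide": [0.045,0.075,0],"roll": -5.7},{"slide": [0.051,0.086,0.009],"roll": -5.7},{"slide": [0.051,0.086,0.009],"roll": -5.7}]'

```text
clock: 7.8
position: [0.4545, -0.2964, 0.0138]
ee_rot: [3.138, -0.004, 3.013]
force: [0.1, 0.9, -2.6]
finger_gap: 0.0169
gripper_force: 68.5
```

```bash
cat > e.py <<'E'
from h import *
import sys
go()
p,d=snap('top'); hs=cv2.cvtColor(p,cv2.COLOR_RGB2HSV).astype(int); H,S,V=hs[...,0],hs[...,1],hs[...,2]
c=cloud('top',d); q,e=snap('side'); cs=cloud('side',e); hq=cv2.cvtColor(q,cv2.COLOR_RGB2HSV).astype(int)
hdir=np.array([.1305,.9914]); xd=np.array([.9914,-.1305]); O=np.array([.5697,-.1516])
def rep(nm,hsv,dd,cc):
    m=(hsv[...,0]>=10)&(hsv[...,0]<=30)&(hsv[...,1]>60)&(hsv[...,2]>70)
    n,l,st,ct=cv2.connectedComponentsWithStats(m.astype(np.uint8))
    for i in range(1,n):
        if st[i,4]<5: continue
        P=ray(nm,ct[i][0],ct[i][1],.046 if nm=='top' else .043)[:2]; r=P-O; X,Y=r@xd,r@hdir
        if abs(X)<.075 and -.12<Y<-.03: print(nm,'px',ct[i].round(1),st[i,4],P.round(4),'housing x,y %.4f %.4f'%(X,Y))
rep('top',hs,d,c); rep('side',hq,e,cs)
R=((hs[...,0]<8)|(hs[...,0]>172))&(hs[...,1]>110)&(hs[...,2]>70)
n,l,st,ct=cv2.connectedComponentsWithStats(R.astype(np.uint8))
for i in range(1,n):
    if st[i,4]<3: continue
    P=ray('top',*ct[i],.046)[:2]-O; X,Y=P@xd,P@hdir
    if abs(X)<.06 and -.08<Y<.14:
        v,u=np.nonzero(l==i); ys=[(ray('top',a,b,.046)[:2]-O)@hdir for a,b in zip(u,v)]; print('red',st[i,4],'x,y %.4f %.4f  ymin %.4f ymax %.4f'%(X,Y,min(ys),max(ys)))
E
python3 e.py
```

```text
t 7.80 pos [ 0.4545 -0.2964  0.0138] yaw 172.63 F [ 0.1  0.9 -2.6] gap 0.0169 q [ 0.3   0.67  0.26  1.94 -0.3   0.57  2.2 ]
top px [308.5 149.1] 29 [ 0.6048 -0.2485] housing x,y 0.0474 -0.0915
top px [289.1 173.1] 51 [ 0.5284 -0.1819] housing x,y -0.0370 -0.0354
top px [307.5 174.5] 20 [ 0.5216 -0.2398] housing x,y -0.0361 -0.0937
side px [328.8 229.6] 36 [ 0.6074 -0.2466] housing x,y 0.0498 -0.0892
red 27 x,y 0.0030 -0.0360  ymin -0.0448 ymax -0.0284
```

>>> arm_command --commands '[{"slide": [0,0.01,0],"roll": 0},{"slide": [0,0.016,0],"roll": 0},{"slide": [0,0.02,0],"roll": 0},{"slide": [0,0.023,0],"roll": 0},{"slide": [0,0.026,0],"roll": 0},{"slide": [0,0.029,0],"roll": 0}]'

```text
clock: 8.5
position: [0.4595, -0.2719, 0.0157]
ee_rot: [-3.14, -0.0, 3.009]
force: [-1.3, -2.8, -2.1]
finger_gap: 0.0167
gripper_force: 68.7
```

>>> arm_command --commands '[{"slide": [0,0.003,0],"roll": 0},{"slide": [0,0.006,0],"roll": 0}]'

```text
clock: 8.7
position: [0.46, -0.2659, 0.0156]
ee_rot: [-3.141, -0.001, 3.009]
force: [-3.5, -6.2, -3.0]
finger_gap: 0.0166
gripper_force: 68.7
```

```bash
python3 e.py
```

```text
t 8.70 pos [ 0.46   -0.2659  0.0156] yaw 172.40 F [-3.5 -6.2 -3. ] gap 0.0166 q [ 0.24  0.65  0.26  1.98 -0.3   0.55  2.15]
top px [306.5 149.3] 30 [ 0.6046 -0.242 ] housing x,y 0.0464 -0.0851
top px [287.8 172.2] 13 [ 0.5315 -0.1778] housing x,y -0.0345 -0.0309
top px [303.8 173.4] 5 [ 0.5257 -0.2283] housing x,y -0.0336 -0.0818
side px [327.3 228.4] 43 [ 0.6062 -0.2406] housing x,y 0.0478 -0.0835
red 10 x,y 0.0049 -0.0326  ymin -0.0355 ymax -0.0284
```

>>> arm_command --commands '[{"slide": [0,0.003,0],"roll": 0},{"slide": [0,0.006,0],"roll": 0},{"slide": [0,0.009,0],"roll": 0}]'

```text
clock: 9.1
position: [0.4607, -0.2572, 0.0155]
ee_rot: [-3.14, -0.001, 3.009]
force: [-4.1, -6.0, -2.2]
finger_gap: 0.017
gripper_force: 68.7
```

>>> arm_command --commands '[{"slide": [0,0.003,0],"roll": 0},{"slide": [0,0.005,0],"roll": 0}]'

```text
clock: 9.3
position: [0.4615, -0.2519, 0.0154]
ee_rot: [-3.141, -0.001, 3.009]
force: [-3.8, -4.9, -3.2]
finger_gap: 0.0166
gripper_force: 68.6
```

```bash
python3 e.py
```

```text
t 9.30 pos [ 0.4615 -0.2519  0.0154] yaw 172.40 F [-3.8 -4.9 -3.2] gap 0.0166 q [ 0.21  0.65  0.26  1.99 -0.31  0.54  2.12]
top px [304.2 151.7] 30 [ 0.5969 -0.2343] housing x,y 0.0378 -0.0784
side px [323.4 227.8] 40 [ 0.5973 -0.2334] housing x,y 0.0381 -0.0775
```

>>> arm_command --commands '[{"slide": [0,0.003,0],"roll": 0},{"slide": [0,0.006,0],"roll": 0}]'

```text
clock: 9.6
position: [0.4619, -0.2467, 0.0155]
ee_rot: [-3.14, -0.001, 3.008]
force: [-6.9, -9.8, -1.9]
finger_gap: 0.017
gripper_force: 68.9
```

>>> arm_command --commands '[{"slide": [0,0.002,0],"roll": 0},{"slide": [0,0.004,0],"roll": 0}]'

```text
clock: 9.8
position: [0.4615, -0.2455, 0.0157]
ee_rot: [-3.137, -0.001, 3.005]
force: [-8.5, -14.6, -1.4]
finger_gap: 0.0169
gripper_force: 68.9
```

```bash
python3 e.py
```

```text
t 9.80 pos [ 0.4615 -0.2455  0.0157] yaw 172.20 F [ -8.5 -14.6  -1.4] gap 0.0169 q [ 0.19  0.64  0.27  2.   -0.31  0.54  2.11]
top px [303.8 153. ] 29 [ 0.5926 -0.2327] housing x,y 0.0333 -0.0774
side px [321.8 228. ] 42 [ 0.5931 -0.2319] housing x,y 0.0336 -0.0765
```

Bound at about 17 N, advanced about 20 mm. Now back off and cross to the far ear.

>>> arm_command --commands '[{"slide": [0,-0.03,0],"roll": 0},{"slide": [0,-0.045,0],"roll": 0},{"slide": [-0.03,-0.045,0],"roll": 0},{"slide": [-0.07,-0.045,0],"roll": 0},{"slide": [-0.08,-0.04,0],"roll": 0},{"slide": [-0.08,-0.035,0],"roll": 0},{"slide": [-0.08,-0.03,0],"roll": 0}]'

```text
clock: 10.6
position: [0.5383, -0.2802, 0.015]
ee_rot: [3.14, -0.002, 3.011]
force: [0.3, 0.3, -3.4]
finger_gap: 0.017
gripper_force: 69.2
```

```bash
python3 e.py
```

```text
t 10.60 pos [ 0.5383 -0.2802  0.015 ] yaw 172.50 F [ 0.3  0.3 -3.4] gap 0.0170 q [ 0.21  0.74  0.27  1.78 -0.3   0.67  2.09]
side px [292.3 232.3] 43 [ 0.5079 -0.207 ] housing x,y -0.0540 -0.0630
```

>>> arm_command --commands '[{"slide": [0,0.005,0],"roll": 0},{"slide": [0,0.009,0],"roll": 0},{"slide": [0,0.012,0],"roll": 0},{"slide": [0,0.015,0],"roll": 0},{"slide": [0,0.018,0],"roll": 0},{"slide": [0,0.021,0],"roll": 0}]'

```text
clock: 11.3
position: [0.5428, -0.2623, 0.0162]
ee_rot: [-3.14, 0.003, 3.009]
force: [1.8, -4.6, -2.4]
finger_gap: 0.0165
gripper_force: 69.3
```

>>> arm_command --commands '[{"slide": [0,0.003,0],"roll": 0},{"slide": [0,0.006,0],"roll": 0}]'

```text
clock: 11.5
position: [0.5433, -0.255, 0.0159]
ee_rot: [-3.141, 0.001, 3.01]
force: [1.2, -4.1, -3.2]
finger_gap: 0.0165
gripper_force: 69.3
```

```bash
python3 e.py
```

```text
t 11.50 pos [ 0.5433 -0.255   0.0159] yaw 172.46 F [ 1.2 -4.1 -3.2] gap 0.0165 q [ 0.16  0.73  0.28  1.8  -0.31  0.65  2.06]
side px [293.9 230.5] 40 [ 0.5155 -0.2031] housing x,y -0.0470 -0.0582
side px [296.7 240. ] 240 [ 0.5043 -0.238 ] housing x,y -0.0536 -0.0942
```

>>> arm_command --commands '[{"slide": [-0.001,0.003,0],"roll": 0},{"slide": [-0.003,0.006,0],"roll": 0},{"slide": [-0.004,0.009,0],"roll": 0}]'

```text
clock: 11.9
position: [0.5484, -0.2469, 0.0157]
ee_rot: [-3.141, 0.001, 3.01]
force: [3.2, -5.9, -3.5]
finger_gap: 0.0166
gripper_force: 69.2
```

>>> arm_command --commands '[{"slide": [0,0.002,0],"roll": 0},{"slide": [0,0.004,0],"roll": 0}]'

```text
clock: 12.1
position: [0.5494, -0.2431, 0.0159]
ee_rot: [-3.14, 0.002, 3.01]
force: [2.6, -5.5, -2.3]
finger_gap: 0.0167
gripper_force: 69.2
```

```bash
python3 e.py
```

```text
t 12.10 pos [ 0.5494 -0.2431  0.0159] yaw 172.46 F [ 2.6 -5.5 -2.3] gap 0.0167 q [ 0.14  0.73  0.28  1.8  -0.31  0.65  2.03]
side px [296.4 235.3] 272 [ 0.5126 -0.2223] housing x,y -0.0474 -0.0776
red 5 x,y 0.0009 0.0868  ymin 0.0856 ymax 0.0897
```

>>> arm_command --commands '[{"slide": [-0.001,0.003,0],"roll": 0},{"slide": [-0.002,0.006,0],"roll": 0}]'

```text
clock: 12.4
position: [0.552, -0.2376, 0.0159]
ee_rot: [-3.14, 0.002, 3.01]
force: [2.7, -4.9, -3.9]
finger_gap: 0.0166
gripper_force: 69.3
```

>>> arm_command --commands '[{"slide": [0,0.002,0],"roll": 0},{"slide": [0,0.004,0],"roll": 0}]'

```text
clock: 12.6
position: [0.5523, -0.2353, 0.016]
ee_rot: [-3.138, 0.002, 3.009]
force: [0.9, -10.7, -3.6]
finger_gap: 0.017
gripper_force: 69.3
```

```bash
python3 e.py
```

```text
t 12.60 pos [ 0.5523 -0.2353  0.016 ] yaw 172.38 F [  0.9 -10.7  -3.6] gap 0.0170 q [ 0.12  0.73  0.28  1.8  -0.31  0.65  2.02]
side px [296.  233.3] 265 [ 0.5153 -0.2152] housing x,y -0.0456 -0.0702
red 10 x,y -0.0026 0.0887  ymin 0.0853 ymax 0.0925
```

>>> arm_command --commands '[{"slide": [0,-0.03,0],"roll": 0},{"slide": [0.005,-0.045,0],"roll": 0},{"slide": [0.04,-0.045,0],"roll": 0},{"slide": [0.08,-0.045,0],"roll": 0},{"slide": [0.084,-0.04,0],"roll": 0},{"slide": [0.084,-0.035,0],"roll": 0},{"slide": [0.084,-0.03,0],"roll": 0}]'

```text
clock: 13.4
position: [0.4658, -0.2504, 0.0157]
ee_rot: [3.141, 0.001, 3.011]
force: [-0.2, 0.2, -2.5]
finger_gap: 0.0168
gripper_force: 69.5
```

```bash
python3 e.py
```

```text
t 13.40 pos [ 0.4658 -0.2504  0.0157] yaw 172.54 F [-0.2  0.2 -2.5] gap 0.0168 q [ 0.21  0.65  0.26  1.98 -0.31  0.55  2.12]
top px [293.  146.2] 32 [ 0.6163 -0.1994] housing x,y 0.0525 -0.0413
top px [294.1 172.4] 23 [ 0.5302 -0.1977] housing x,y -0.0332 -0.0509
side px [322.6 217.7] 43 [ 0.6184 -0.1981] housing x,y 0.0544 -0.0398
red 33 x,y -0.0098 0.0898  ymin 0.0841 ymax 0.0957
```

>>> arm_command --commands '[{"slide": [0,0.006,0],"roll": 0},{"slide": [0,0.011,0],"roll": 0},{"slide": [0,0.015,0],"roll": 0},{"slide": [0,0.018,0],"roll": 0},{"slide": [0,0.021,0],"roll": 0},{"slide": [0,0.024,0],"roll": 0}]'

```text
clock: 14.1
position: [0.467, -0.2284, 0.0156]
ee_rot: [-3.141, -0.001, 3.009]
force: [-2.1, -4.1, -2.3]
finger_gap: 0.0167
gripper_force: 69.6
```

>>> arm_command --commands '[{"slide": [0,0.003,0],"roll": 0},{"slide": [0,0.005,0],"roll": 0}]'

```text
clock: 14.3
position: [0.468, -0.2227, 0.0155]
ee_rot: [-3.141, -0.001, 3.01]
force: [-2.1, -3.6, -3.3]
finger_gap: 0.0167
gripper_force: 69.5
```

```bash
python3 e.py
```

```text
t 14.30 pos [ 0.468  -0.2227  0.0155] yaw 172.46 F [-2.1 -3.6 -3.3] gap 0.0167 q [ 0.15  0.64  0.27  2.01 -0.31  0.53  2.07]
top px [291.5 147.3] 30 [ 0.6131 -0.1944] housing x,y 0.0487 -0.0367
side px [321.1 217.1] 47 [ 0.6157 -0.1939] housing x,y 0.0512 -0.0360
red 52 x,y -0.0018 0.0933  ymin 0.0839 ymax 0.1027
```

The tab now shows about 19 mm beyond the flap edge. Back off and return the mallet to its mat.

>>> arm_command --commands '[{"slide": [0,-0.02,0],"roll": 0},{"slide": [0,-0.05,0],"roll": 0},{"slide": [-0.01,-0.09,-0.01],"roll": 0},{"slide": [-0.02,-0.13,-0.02],"roll": 2},{"slide": [-0.03,-0.16,-0.02],"roll": 4},{"slide": [-0.035,-0.17,-0.02],"roll": 5.7},{"slide": [-0.035,-0.17,-0.02],"roll": 5.7},{"slide": [-0.035,-0.17,-0.02],"roll": 5.7}]'

```text
clock: 15.2
position: [0.4812, -0.3933, 0.0349]
ee_rot: [3.139, -0.001, 2.913]
force: [-0.4, 0.6, -3.3]
finger_gap: 0.0167
gripper_force: 69.5
```

```bash
python3 -c "
from h import *
go((.4865,-.395,.0,166.8),(.4865,-.395,-.0145,166.8))"; python3 e.py
```

```text
t 15.20 pos [ 0.4812 -0.3933  0.0349] yaw 166.92 F [-0.4  0.6 -3.3] gap 0.0167 q [ 0.4   0.73  0.3   1.73 -0.31  0.72  2.21]
(0.4865, -0.395, 0.0, 166.8) slide [-0.0056 -0.0006  0.0349] roll 0.12
(0.4865, -0.395, -0.0145, 166.8) slide [-0.0056 -0.0006  0.0494] roll 0.12
t 15.20 pos [ 0.4812 -0.3933  0.0349] yaw 166.92 F [-0.4  0.6 -3.3] gap 0.0167 q [ 0.4   0.73  0.3   1.73 -0.31  0.72  2.21]
top px [291.5 147.4] 31 [ 0.6127 -0.1945] housing x,y 0.0483 -0.0369
top px [290.5 174.3] 30 [ 0.5245 -0.186 ] housing x,y -0.0403 -0.0400
side px [294. 225.] 35 [ 0.5268 -0.1846] housing x,y -0.0382 -0.0383
red 51 x,y -0.0006 0.0934  ymin 0.0836 ymax 0.1030
```

>>> arm_command --commands '[{"slide": [-0.0055,0,0.02],"roll": 0},{"slide": [-0.0055,0,0.035],"roll": 0},{"slide": [-0.0055,0,0.043],"roll": 0},{"slide": [-0.0055,0,0.048],"roll": 0},{"slide": [-0.0055,0,0.049],"roll": 0}]'

```text
clock: 15.8
position: [0.4856, -0.3967, -0.014]
ee_rot: [3.141, -0.001, 2.911]
force: [-0.3, 0.2, -3.9]
finger_gap: 0.0166
gripper_force: 69.6
```

>>> arm_command --commands '[{"slide": [0,0,0],"roll": 0},{"slide": [0,0,0],"roll": 0},{"slide": [0,0,0],"roll": 0},{"slide": [0,0,0],"roll": 0},{"slide": [0,0,0],"roll": 0}]' --gripper 0

```text
clock: 16.3
position: [0.4864, -0.3973, -0.0131]
ee_rot: [-3.141, 0.001, 2.911]
force: [0.1, -0.7, 0.3]
finger_gap: 0.0855
gripper_force: 0.0
```

>>> arm_command --commands '[{"slide": [0,0,-0.03],"roll": 0},{"slide": [0,0,-0.06],"roll": 0},{"slide": [0,0,-0.1],"roll": 0},{"slide": [0,0,-0.14],"roll": 0},{"slide": [0,0,-0.15],"roll": 0}]'

```text
clock: 16.8
position: [0.4883, -0.3993, 0.1415]
ee_rot: [-3.139, 0.007, 2.911]
force: [-0.1, -0.7, 0.1]
finger_gap: 0.0854
gripper_force: 0.0
```

```bash
python3 e.py
python3 - <<'E'
from h import *
# tab direction from top: red mask beyond the flap
p,d=load('top'); h=cv2.cvtColor(p,cv2.COLOR_RGB2HSV).astype(int); m=((h[...,0]<8)|(h[...,0]>172))&(h[...,1]>110)&(h[...,2]>70)
m[:,:240]=0; m[:,275:]=0; m[:140]=0; m[185:]=0
print(rect(m,'top',.046))
g=np.array([ray('top',u,v,.046)[:2] for v,u in zip(*np.nonzero(m))]); print(g.mean(0),g.min(0),g.max(0))
q,e=load('side'); cv2.imwrite('pics/s6.png',cv2.resize(q[150:310,220:380][...,::-1],(600,600),interpolation=cv2.INTER_CUBIC))
go((.62,-.05,.15,172.5))
E
```

```text
t 16.80 pos [ 0.4883 -0.3993  0.1415] yaw 166.76 F [-0.1 -0.7  0.1] gap 0.0854 q [ 0.36  0.6   0.36  1.67 -0.25  0.91  2.16]
top px [291.5 147.4] 31 [ 0.6127 -0.1945] housing x,y 0.0483 -0.0369
top px [290.5 174.3] 30 [ 0.5245 -0.186 ] housing x,y -0.0403 -0.0400
side px [294.1 224.9] 34 [ 0.5272 -0.1845] housing x,y -0.0379 -0.0382
red 51 x,y -0.0006 0.0934  ymin 0.0836 ymax 0.1030
((579.5265502929688, -59.87458801269531), (19.156665802001953, 26.36546516418457), 87.75515747070312)
[ 0.58129525 -0.05893125] [ 0.56610584 -0.06996195] [ 0.59307438 -0.04992222]
t 16.90 pos [ 0.4873 -0.398   0.1387] yaw 166.78 F [ 0.9  0.  -0.9] gap 0.0855 q [ 0.36  0.6   0.36  1.68 -0.26  0.91  2.16]
(0.62, -0.05, 0.15, 172.5) slide [-0.0496  0.3691 -0.0116] roll -5.72
```

View pics/s6.png

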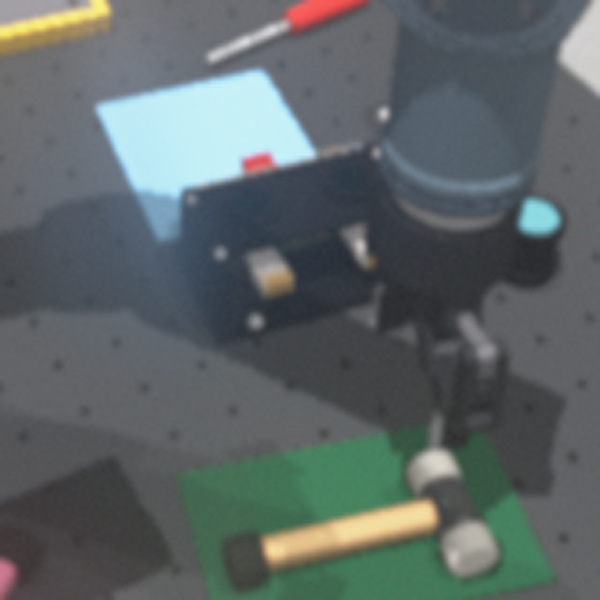

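The mallet lies on its mat (s6 at 250–470, 560–480), the tab pokes out past the housing at (258,162), and the flap rests on it. I'll go over the lens mat with the fingers set to about the tab's width, to find the true fingertip height by touch.

```bash
python3 -c "
from h import *
print(ray('top',243,105,.05))
go((.54,-.2,.16,130),(.60,.06,.16,84.5),(.60,.06,.03,84.5))"
```

```text
[ 0.76101655 -0.04433674  0.05      ]
t 16.90 pos [ 0.4873 -0.398   0.1387] yaw 166.78 F [ 0.9  0.  -0.9] gap 0.0855 q [ 0.36  0.6   0.36  1.68 -0.26  0.91  2.16]
(0.54, -0.2, 0.16, 130) slide [-0.0061  0.2048 -0.0216] roll 36.78
(0.6, 0.06, 0.16, 84.5) slide [-0.005   0.4716 -0.0219] roll 82.28
(0.6, 0.06, 0.03, 84.5) slide [-0.0045  0.4718  0.1081] roll 82.28
```

>>> arm_command --commands '[{"slide": [0,0.03,-0.02],"roll": 6},{"slide": [0,0.07,-0.02],"roll": 14},{"slide": [0,0.11,-0.02],"roll": 22},{"slide": [0,0.15,-0.02],"roll": 30},{"slide": [0,0.19,-0.02],"roll": 38},{"slide": [0,0.23,-0.02],"roll": 46},{"slide": [0,0.27,-0.02],"roll": 54},{"slide": [0,0.3,-0.02],"roll": 62}]' --gripper 171

```text
clock: 17.7
position: [0.5541, -0.1017, 0.1546]
ee_rot: [-3.139, -0.002, 1.825]
force: [0.8, -0.6, -0.7]
finger_gap: 0.0283
gripper_force: 0.0
```

```bash
python3 -c "
from h import *
go((.60,.06,.16,84.5),(.60,.06,.02,84.5))"
```

```text
t 17.70 pos [ 0.5541 -0.1017  0.1546] yaw 104.58 F [ 0.8 -0.6 -0.7] gap 0.0283 q [-0.36  0.52  0.62  1.85 -0.38  0.9   0.7 ]
(0.6, 0.06, 0.16, 84.5) slide [ 0.1449  0.0852 -0.0054] roll 20.08
(0.6, 0.06, 0.02, 84.5) slide [0.1447 0.0855 0.1346] roll 20.08
```

>>> arm_command --commands '[{"slide": [0.04,0.02,0],"roll": 7},{"slide": [0.08,0.045,0],"roll": 14},{"slide": [0.12,0.07,0.03],"roll": 20},{"slide": [0.145,0.085,0.07],"roll": 20},{"slide": [0.145,0.085,0.11],"roll": 20},{"slide": [0.145,0.085,0.145],"roll": 20},{"slide": [0.145,0.085,0.155],"roll": 20},{"slide": [0.145,0.085,0.155],"roll": 20}]'

```text
clock: 18.5
position: [0.598, 0.056, -0.0004]
ee_rot: [-3.137, 0.002, 1.479]
force: [0.8, 0.1, 0.5]
finger_gap: 0.0282
gripper_force: 0.0
```

>>> arm_command --commands '[{"slide": [0,0,0.003],"roll": 0},{"slide": [0,0,0.006],"roll": 0}]'

```text
clock: 18.7
position: [0.6015, 0.0566, -0.0028]
ee_rot: [3.139, -0.001, 1.479]
force: [-0.1, -0.2, -0.0]
finger_gap: 0.0282
gripper_force: 0.0
```

>>> arm_command --commands '[{"slide": [0,0,0.003],"roll": 0}]'

```text
clock: 18.8
position: [0.6011, 0.0568, -0.0062]
ee_rot: [3.139, -0.001, 1.479]
force: [-0.3, 0.1, 0.1]
finger_gap: 0.0284
gripper_force: 0.0
```

>>> arm_command --commands '[{"slide": [0,0,0.003],"roll": 0},{"slide": [0,0,0.004],"roll": 0}]'

```text
clock: 19.0
position: [0.6, 0.0569, -0.0113]
ee_rot: [3.141, -0.0, 1.48]
force: [0.4, -0.2, -0.3]
finger_gap: 0.0282
gripper_force: 0.0
```

>>> arm_command --commands '[{"slide": [0,0,0.002],"roll": 0},{"slide": [0,0,0.003],"roll": 0}]'

```text
clock: 19.2
position: [0.6, 0.0568, -0.0145]
ee_rot: [-3.142, -0.0, 1.48]
force: [-0.2, -0.2, 0.1]
finger_gap: 0.028
gripper_force: 0.0
```

>>> arm_command --commands '[{"slide": [0,0,0.002],"roll": 0},{"slide": [0,0,0.003],"roll": 0}]'

```text
clock: 19.4
position: [0.5999, 0.0568, -0.0176]
ee_rot: [-3.141, 0.0, 1.48]
force: [0.2, 0.1, 0.9]
finger_gap: 0.028
gripper_force: 0.0
```

>>> arm_command --commands '[{"slide": [0,0,0.002],"roll": 0},{"slide": [0,0,0.003],"roll": 0}]'

```text
clock: 19.6
position: [0.6001, 0.0568, -0.018]
ee_rot: [-3.141, -0.002, 1.479]
force: [-11.8, 1.6, 36.0]
finger_gap: 0.0282
gripper_force: 17.8
```

>>> arm_command --commands '[{"slide": [0,0,0.002],"roll": 0},{"slide": [0,0,0.003],"roll": 0}]'

```text
clock: 19.8
position: [0.6002, 0.0569, -0.0182]
ee_rot: [-3.14, -0.004, 1.479]
force: [-21.0, 1.6, 65.0]
finger_gap: 0.0279
gripper_force: 32.7
```

>>> arm_command --commands '[{"slide": [0,0,0.001],"roll": 0},{"slide": [0,0,0.002],"roll": 0}]'

```text
clock: 20.0
position: [0.6002, 0.0569, -0.0183]
ee_rot: [-3.14, -0.005, 1.479]
force: [-27.7, 1.9, 85.0]
finger_gap: 0.0281
gripper_force: 42.4
```

Contact gives tip height = stated z + 0.0217 at this opening. I'll lift off at once, open, and go over the tab.

>>> arm_command --commands '[{"slide": [0,0,-0.01],"roll": 0},{"slide": [0,0,-0.04],"roll": 0},{"slide": [0,0,-0.08],"roll": 0},{"slide": [0,0,-0.1],"roll": 0},{"slide": [0,0,-0.1],"roll": 0}]' --gripper 0

```text
clock: 20.5
position: [0.6024, 0.0568, 0.0777]
ee_rot: [3.136, -0.001, 1.48]
force: [0.1, 0.4, -0.4]
finger_gap: 0.0854
gripper_force: 0.0
```

```bash
python3 -c "
from h import *
go((.5812,-.056,.075,84.5),(.5812,-.056,.0145,84.5))"; python3 e.py | tail -2
```

```text
t 20.50 pos [0.6024 0.0568 0.0777] yaw 84.77 F [ 0.1  0.4 -0.4] gap 0.0854 q [-0.6   0.71  0.62  1.79 -0.55  0.82  0.2 ]
(0.5812, -0.056, 0.075, 84.5) slide [-0.1143 -0.0108  0.0025] roll 0.27
(0.5812, -0.056, 0.0145, 84.5) slide [-0.1144 -0.0112  0.063 ] roll 0.27
side px [294.3 225.2] 39 [ 0.5271 -0.1856] housing x,y -0.0378 -0.0392
red 51 x,y -0.0006 0.0934  ymin 0.0836 ymax 0.1030
```

>>> arm_command --commands '[{"slide": [-0.04,-0.004,0],"roll": 0},{"slide": [-0.08,-0.008,0],"roll": 0},{"slide": [-0.11,-0.011,0.01],"roll": 0.3},{"slide": [-0.114,-0.011,0.02],"roll": 0.3},{"slide": [-0.114,-0.011,0.02],"roll": 0.3},{"slide": [-0.114,-0.011,0.02],"roll": 0.3}]'

```text
clock: 21.2
position: [0.5782, -0.0543, 0.0536]
ee_rot: [-3.14, -0.001, 1.476]
force: [0.2, 0.8, -0.1]
finger_gap: 0.0857
gripper_force: 0.0
```

```bash
python3 -c "
from h import *
go((.5812,-.056,.0145,84.5))"
```

```text
t 21.20 pos [ 0.5782 -0.0543  0.0536] yaw 84.56 F [ 0.2  0.8 -0.1] gap 0.0857 q [-0.41  0.71  0.59  1.85 -0.57  0.75  0.4 ]
(0.5812, -0.056, 0.0145, 84.5) slide [-0.0015  0.0032  0.0391] roll 0.06
```

>>> arm_command --commands '[{"slide": [-0.001,0.003,0.02],"roll": 0},{"slide": [-0.001,0.003,0.033],"roll": 0},{"slide": [-0.001,0.003,0.039],"roll": 0},{"slide": [-0.001,0.003,0.039],"roll": 0}]'

```text
clock: 21.6
position: [0.5808, -0.0561, 0.0147]
ee_rot: [-3.14, -0.0, 1.475]
force: [0.3, -0.4, -1.3]
finger_gap: 0.0856
gripper_force: 0.0
```

>>> arm_command --commands '[{"slide": [0,0,0],"roll": 0},{"slide": [0,0,0],"roll": 0},{"slide": [0,0,0],"roll": 0},{"slide": [0,0,0],"roll": 0},{"slide": [0,0,0],"roll": 0},{"slide": [0,0,0],"roll": 0}]' --gripper 255 --force 100

```text
clock: 22.2
position: [0.5819, -0.0569, 0.0161]
ee_rot: [3.141, -0.0, 1.474]
force: [-0.3, 1.3, 5.5]
finger_gap: 0.0241
gripper_force: 98.2
```

```bash
python3 -c "
from h import *
s=read_state()['position']
go((s[0]+.0065,s[1]+.05,s[2],84.5),(s[0]+.018,s[1]+.1365,s[2]+.001,84.5))"; python3 e.py | tail -3
```

```text
t 22.20 pos [ 0.5819 -0.0569  0.0161] yaw 84.48 F [-0.3  1.3  5.5] gap 0.0241 q [-0.37  0.77  0.55  1.85 -0.61  0.69  0.43]
(np.float64(0.5884161828685425), np.float64(-0.006944338740634978), np.float64(0.016051740477396992), 84.5) slide [0.0504 0.0017 0.    ] roll -0.02
(np.float64(0.5999161828685425), np.float64(0.07955566125936503), np.float64(0.017051740477396993), 84.5) slide [ 0.1376  0.0048 -0.001 ] roll -0.02
top px [290.5 174. ] 32 [ 0.5254 -0.1861] housing x,y -0.0394 -0.0400
side px [321.4 217. ] 44 [ 0.617 -0.194] housing x,y 0.0524 -0.0359
side px [294.3 225. ] 43 [ 0.5275 -0.1852] housing x,y -0.0374 -0.0388
```

>>> arm_command --commands '[{"slide": [0.005,0,0],"roll": 0},{"slide": [0.012,0,0],"roll": 0},{"slide": [0.02,0.001,0],"roll": 0},{"slide": [0.03,0.001,0],"roll": 0},{"slide": [0.04,0.001,0],"roll": 0},{"slide": [0.05,0.002,0],"roll": 0},{"slide": [0.06,0.002,0],"roll": 0}]'

```text
clock: 23.0
position: [0.5892, 0.0028, 0.0153]
ee_rot: [-3.141, 0.001, 1.474]
force: [-0.5, -3.3, -0.9]
finger_gap: 0.0245
gripper_force: 98.4
```

```bash
python3 e.py | tail -4
```

```text
t 23.00 pos [0.5892 0.0028 0.0153] yaw 84.46 F [-0.5 -3.3 -0.9] gap 0.0245 q [-0.48  0.78  0.55  1.84 -0.61  0.7   0.33]
red 60 x,y -0.0019 0.1286  ymin 0.1170 ymax 0.1427
red 25 x,y 0.0030 0.1003  ymin 0.0922 ymax 0.1087
```

>>> arm_command --commands '[{"slide": [0.01,0,0],"roll": 0},{"slide": [0.02,0,0],"roll": 0},{"slide": [0.03,0,0],"roll": 0},{"slide": [0.04,0,0],"roll": 0},{"slide": [0.05,0,0],"roll": 0},{"slide": [0.06,0.001,0],"roll": 0},{"slide": [0.07,0.001,0],"roll": 0},{"slide": [0.078,0.002,0],"roll": 0}]'

```text
clock: 23.9
position: [0.5987, 0.0816, 0.0154]
ee_rot: [-3.141, -0.001, 1.475]
force: [0.7, -0.0, -3.8]
finger_gap: 0.0248
gripper_force: 98.8
```

Run:
```python
from h import *
p,d=snap('top'); c=cloud('top',d); q,e=snap('side'); go((.59,.0795,.0165,84.5),(.59,.0795,-.0125,84.5))
cv2.imwrite('pics/t7.png',np.hstack([cv2.resize(p[110:210,180:300][...,::-1],(396,330),interpolation=cv2.INTER_CUBIC),cv2.resize(q[145:255,225:335][...,::-1],(330,330),interpolation=cv2.INTER_CUBIC)]))
```

```text
t 24.00 pos [0.5991 0.0822 0.0155] yaw 84.61 F [ 1.  -0.1 -4.3] gap 0.0245 q [-0.61  0.8   0.56  1.8  -0.62  0.73  0.2 ]
(0.59, 0.0795, 0.0165, 84.5) slide [-0.0036 -0.0088 -0.001 ] roll 0.11
(0.59, 0.0795, -0.0125, 84.5) slide [-0.0036 -0.0088  0.028 ] roll 0.11
```

View pics/t7.png

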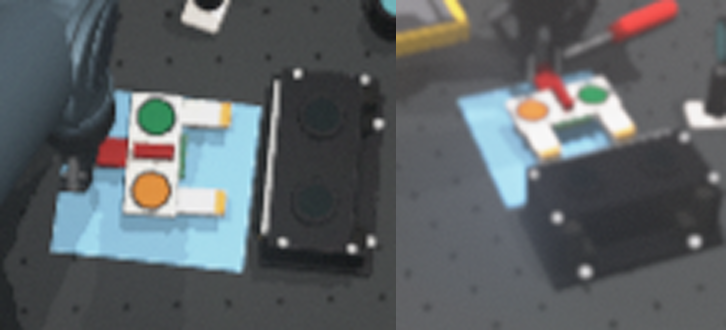

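The cassette is fully out, held by the tab at top crop (110,152), above the lens mat and clear of the housing. Lower it gently.

>>> arm_command --commands '[{"slide": [-0.002,-0.005,0.006],"roll": 0},{"slide": [-0.003,-0.009,0.012],"roll": 0},{"slide": [-0.003,-0.009,0.018],"roll": 0},{"slide": [-0.003,-0.009,0.023],"roll": 0},{"slide": [-0.003,-0.009,0.026],"roll": 0},{"slide": [-0.003,-0.009,0.028],"roll": 0}]'

```text
clock: 24.6
position: [0.5895, 0.0777, -0.0128]
ee_rot: [-3.141, 0.0, 1.474]
force: [-1.3, 0.4, -2.0]
finger_gap: 0.0249
gripper_force: 99.0
```

>>> arm_command --commands '[{"slide": [0,0,0.001],"roll": 0},{"slide": [0,0,0.001],"roll": 0}]'

```text
clock: 24.8
position: [0.5897, 0.0777, -0.0133]
ee_rot: [3.141, 0.0, 1.474]
force: [-1.0, 0.2, -2.4]
finger_gap: 0.0244
gripper_force: 99.1
```

>>> arm_command --commands '[{"slide": [0,0,0.001],"roll": 0},{"slide": [0,0,0.002],"roll": 0}]'

```text
clock: 25.0
position: [0.5898, 0.0778, -0.0136]
ee_rot: [-3.141, -0.001, 1.474]
force: [-9.9, 0.9, 26.1]
finger_gap: 0.0244
gripper_force: 102.5
```

>>> arm_command --commands '[{"slide": [0,0,0],"roll": 0},{"slide": [0,0,0],"roll": 0},{"slide": [0,0,0],"roll": 0},{"slide": [0,0,0],"roll": 0},{"slide": [0,0,0],"roll": 0}]' --gripper 0

```text
clock: 25.5
position: [0.5897, 0.0779, -0.0154]
ee_rot: [3.141, 0.0, 1.475]
force: [0.6, -0.0, 0.0]
finger_gap: 0.0854
gripper_force: 0.0
```

>>> arm_command --commands '[{"slide": [0,0,-0.03],"roll": 0},{"slide": [0,0,-0.06],"roll": 0},{"slide": [0,0,-0.09],"roll": 0},{"slide": [0,0,-0.12],"roll": 0},{"slide": [0.04,0.01,-0.14],"roll": 0},{"slide": [0.08,0.02,-0.14],"roll": 0},{"slide": [0.1,0.02,-0.14],"roll": 0},{"slide": [0.1,0.02,-0.14],"roll": 0}]'

```text
clock: 26.3
position: [0.6189, 0.1806, 0.1241]
ee_rot: [-3.141, -0.002, 1.481]
force: [0.7, 0.4, 0.1]
finger_gap: 0.0854
gripper_force: 0.0
```

```bash
cat > f.py <<'E'
from h import *
def feat(off):
    """cassette features in both views; off = height of cassette underside"""
    for n in('top','side'):
        p,d=snap(n); h=cv2.cvtColor(p,cv2.COLOR_RGB2HSV).astype(int); H,S,V=h[...,0],h[...,1],h[...,2]; c=cloud(n,d)
        for nm,m,z in(('red',((H<6)|(H>174))&(S>110)&(V>70),off+.012),('orange',(H>=8)&(H<=17)&(S>130)&(V>120),off+.012),('green',(H>=60)&(H<=90)&(S>110)&(V>60),off+.012),('brass',(H>=17)&(H<=27)&(S>70)&(V>120),off+.012)):
            k,l,st,ct=cv2.connectedComponentsWithStats(m.astype(np.uint8))
            for i in range(1,k):
                P=ray(n,*ct[i],z)[:2]; 
                if st[i,4]<8 or not(.44<P[0]<.70 and -.1<P[1]<.16): continue
                w=l==i; print(n,nm,st[i,4],'P',P.round(4),'z',np.median(c[w][:,2]).round(3),'rect',[np.round(x,1) for x in rect(w,n,z)])
if __name__=='__main__':
    feat(.004); go()
    p,d=load('top'); c=cloud('top',d)
E
python3 f.py
```

```text
top red 112 P [0.5874 0.0617] z 0.015 rect [array([587.4,  61.8]), array([42.6, 23.5]), np.float64(87.8)]
top red 46 P [0.5854 0.0122] z 0.031 rect [array([585.5,  13. ]), array([35.8, 10.1]), np.float64(87.8)]
top orange 89 P [0.5471 0.0158] z 0.018 rect [array([547.1,  15.8]), array([32.7, 32. ]), np.float64(25.0)]
top green 80 P [0.6208 0.0082] z 0.017 rect [array([620.8,   8.7]), array([31. , 30.5]), np.float64(42.0)]
top brass 18 P [ 0.6198 -0.0583] z 0.018 rect [array([619.8, -58.3]), array([ 6.5, 17. ]), np.float64(87.7)]
top brass 19 P [ 0.5321 -0.0502] z 0.016 rect [array([531.7, -49.6]), array([ 8.6, 20.8]), np.float64(74.0)]
side red 63 P [0.5884 0.0525] z 0.022 rect [array([586.1,  45.2]), array([76.7, 22.3]), np.float64(87.3)]
side orange 32 P [0.5479 0.0195] z 0.021 rect [array([548.9,  20.3]), array([20.7, 23.8]), np.float64(62.7)]
side green 27 P [0.6217 0.0127] z 0.021 rect [array([620.9,  12.7]), array([23.3, 20.7]), np.float64(9.6)]
t 26.40 pos [0.6188 0.1752 0.1243] yaw 84.52 F [-0.2 -1.1 -0.1] gap 0.0857 q [-0.79  0.72  0.67  1.65 -0.52  0.96 -0.03]
```

The cassette lies on the lens mat with its rear edge at y ≈ −0.06, about 40 mm clear of the flap. Next, over the rib, and I'll measure the nest from there.

```bash
python3 -c "
from h import *
go((.5835,.0135,.1,84.5),(.5835,.0135,.0,84.5))"
```

```text
t 26.40 pos [0.6188 0.1752 0.1243] yaw 84.52 F [-0.2 -1.1 -0.1] gap 0.0857 q [-0.79  0.72  0.67  1.65 -0.52  0.96 -0.03]
(0.5835, 0.0135, 0.1, 84.5) slide [-0.1643 -0.0197  0.0245] roll 0.02
(0.5835, 0.0135, 0.0, 84.5) slide [-0.1642 -0.0196  0.1245] roll 0.02
```

>>> arm_command --commands '[{"slide": [-0.04,-0.005,0],"roll": 0},{"slide": [-0.08,-0.01,0],"roll": 0},{"slide": [-0.12,-0.015,0.01],"roll": 0},{"slide": [-0.15,-0.02,0.03],"roll": 0},{"slide": [-0.164,-0.02,0.05],"roll": 0},{"slide": [-0.164,-0.02,0.06],"roll": 0},{"slide": [-0.164,-0.02,0.06],"roll": 0}]'

```text
clock: 27.1
position: [0.5823, 0.0137, 0.0635]
ee_rot: [-3.139, 0.0, 1.473]
force: [-0.1, 1.3, 0.3]
finger_gap: 0.0853
gripper_force: 0.0
```

Run:
```python
from h import *
go((.5835,.0135,0,84.5))
p,d=snap('top'); c=cloud('top',d); hsv=cv2.cvtColor(p,cv2.COLOR_RGB2HSV); H,S,V=[hsv[...,k].astype(int) for k in range(3)]
y=comp((H>=22)&(H<=35)&(S>120)&(V>120),126,192,40); r=rect(y,'top',.026); print(r,y.sum())
C=np.array(r[0])/1000; a=np.radians(-6.57); X=np.array([np.cos(a),np.sin(a)]); Y=np.array([-np.sin(a),np.cos(a)])
m=np.zeros(d.shape,bool); m[150:235,80:170]=1
P=c[m&(d>0)]; q=P[:,:2]-C; x,yy,z=q@X*1000,q@Y*1000,P[:,2]*1000
k=(abs(x)<85)&(abs(yy)<96); print('z hist',np.histogram(z[k],bins=range(0,36,3)))
f=k&(z<16)
for lo in range(-90,96,10):
    s=f&(yy>=lo)&(yy<lo+10); print('y',lo,s.sum(),np.percentile(x[s],[2,98]).round(1) if s.sum()>4 else '')
for lo in range(-80,80,10):
    s=f&(x>=lo)&(x<lo+10); print('x',lo,s.sum(),np.percentile(yy[s],[2,98]).round(1) if s.sum()>4 else '')
cv2.imwrite('pics/n.png',cv2.resize(p[150:235,80:170][...,::-1],(630,595),interpolation=cv2.INTER_CUBIC))
```

```text
t 27.10 pos [0.5823 0.0137 0.0635] yaw 84.39 F [-0.1  1.3  0.3] gap 0.0853 q [-0.54  0.71  0.62  1.84 -0.57  0.78  0.28]
(0.5835, 0.0135, 0, 84.5) slide [-0.      0.0014  0.0635] roll -0.11
((568.5924072265625, 375.12274169921875), (102.13127136230469, 213.1492462158203), 28.08907699584961) 347
z hist (array([334, 251, 142,  99,  51,  43, 127, 252, 249, 141,  35]), array([ 0,  3,  6,  9, 12, 15, 18, 21, 24, 27, 30, 33]))
y -90 44 [32.1 79.1]
y -80 46 [29.3 75.6]
y -70 50 [-4.  76.5]
y -60 53 [-15.1  74.4]
y -50 70 [-28.1  74.8]
y -40 74 [-39.7  72.9]
y -30 89 [-55.   72.9]
y -20 97 [-67.4  71. ]
y -10 77 [-80.8  71.2]
y 0 72 [-78.4  70.2]
y 10 66 [-78.7  70.8]
y 20 73 [-80.2  69. ]
y 30 72 [-82.9  67.9]
y 40 37 [-55.8  66.8]
y 50 39 [ 9.  67.7]
y 60 35 [-37.5  66.2]
y 70 113 [-81.5  64.4]
y 80 144 [-81.2  62.9]
y 90 80 [-80.8  62.9]
x -80 70 [-9.  94.1]
x -70 80 [-15.2  92.6]
x -60 84 [-21.3  94.3]
x -50 69 [-29.6  94.1]
x -40 52 [-39.8  93.8]
x -30 51 [-44.7  94. ]
x -20 54 [-53.6  95.3]
x -10 71 [-68.9  95.6]
x 0 21 [70.8 94. ]
x 10 26 [32.6 94.2]
x 20 31 [-45.7  93. ]
x 30 163 [-91.4  90. ]
x 40 176 [-93.9  90.7]
x 50 160 [-91.4  93. ]
x 60 167 [-90.1  91.6]
x 70 60 [-93.9  16.1]
```

View pics/n.png

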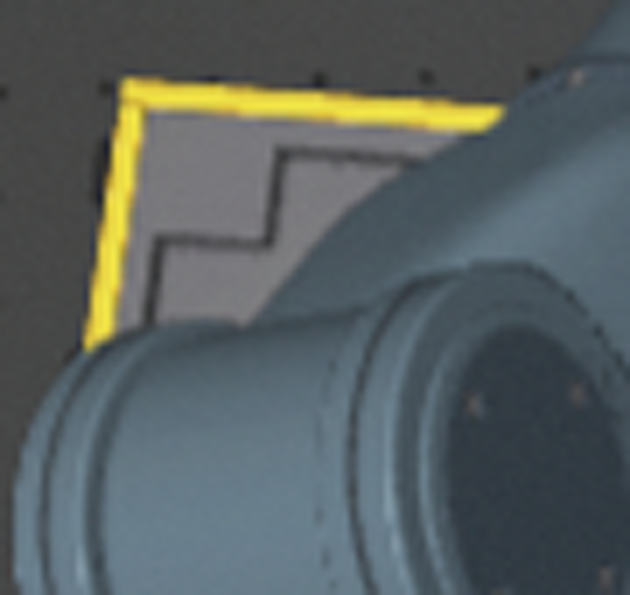

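The elbow hides the case in this pose, but the far-side wall lines of the nest show at (280,155), (160,240) and (150,300). I'll measure the nest in the first, unobstructed top picture on disk.

Run:
```python
from h import *
im=cv2.imread('pics/top0.png'); im=im[...,::-1]
hsv=cv2.cvtColor(np.ascontiguousarray(im),cv2.COLOR_RGB2HSV).astype(int); H,S,V=hsv[...,0],hsv[...,1],hsv[...,2]
s=.64
def tow(u,v,z): return np.array([ray('top',(a+.5)*s-.5,(b+.5)*s-.5,z)[:2] for a,b in zip(u,v)])
y=comp((H>=22)&(H<=35)&(S>120)&(V>120),197,300,60); v,u=np.nonzero(y); P=tow(u,v,.026); r=cv2.minAreaRect((P*1000).astype(np.float32)); print(r)
C=np.array(r[0])/1000; a=np.radians(r[2]-90) if r[2]>45 else np.radians(r[2]); X=np.array([np.cos(a),np.sin(a)]); Y=np.array([-np.sin(a),np.cos(a)])
# resample grey in the case frame, on plane z=.016, 1 mm grid
i,R,o=cam('top'); gx,gy=np.meshgrid(np.arange(-85,86),np.arange(-97,98)); W=C+gx[...,None]/1000*X+gy[...,None]/1000*Y
W=np.concatenate([W,np.full(W.shape[:2]+(1,),.016)],-1); uu,vv=proj('top',W)
g=cv2.remap(cv2.cvtColor(np.ascontiguousarray(im),cv2.COLOR_RGB2GRAY),((uu+.5)/s-.5).astype(np.float32),((vv+.5)/s-.5).astype(np.float32),cv2.INTER_LINEAR).astype(int)
print('grey med',np.median(g))
def mins(p,ax):
    t=np.median(p); return [(int(ax[k]),int(p[k])) for k in range(2,len(p)-2) if p[k]==p[k-2:k+3].min() and p[k]<t-8]
xs=np.arange(-85,86); ys=np.arange(-97,98)
for lo in range(-90,95,10): print('y',lo,mins(g[lo+97:lo+107].mean(0).round().astype(int),xs))
for lo in range(-80,80,10): print('x',lo,mins(g[:,lo+85:lo+95].mean(1).round().astype(int),ys))
```

```text
((494.3179931640625, 339.30377197265625), (210.2018280029297, 187.43601989746094), 83.28557586669922)
grey med 133.0
y -90 [(36, 140), (37, 140)]
y -80 [(-64, 127), (66, 108), (67, 108)]
y -70 [(-63, 123), (66, 90), (67, 90)]
y -60 [(-62, 111), (66, 87), (79, 126)]
y -50 [(66, 86), (67, 86)]
y -40 [(-63, 118), (66, 90)]
y -30 [(-64, 123), (66, 90)]
y -20 [(-63, 106), (66, 88), (67, 88), (79, 124)]
y -10 [(-62, 117), (66, 84), (79, 124)]
y 0 [(-63, 118), (66, 89)]
y 10 [(-64, 121), (-63, 121), (66, 90)]
y 20 [(-62, 103), (-61, 103), (-60, 103), (66, 82)]
y 30 [(23, 86)]
y 40 [(-18, 116), (21, 92)]
y 50 [(-19, 116), (21, 92)]
y 60 [(21, 88)]
y 70 [(-16, 111), (-11, 113), (-10, 113), (-9, 113), (-8, 113), (-7, 113), (-6, 113), (-5, 113), (-2, 113), (-1, 113), (0, 113), (1, 113), (4, 114), (5, 114), (6, 114), (7, 114), (8, 114), (9, 114), (20, 84), (79, 121)]
y 80 [(-14, 100), (-13, 100), (-12, 100), (-11, 100), (-4, 105), (-1, 104), (0, 104), (6, 103), (7, 103), (8, 103), (13, 100), (19, 103)]
y 90 [(-59, 136), (11, 136), (12, 136), (78, 129)]
x -80 [(71, 139), (72, 139), (73, 139), (74, 139)]
x -70 [(-18, 119), (-17, 119), (-16, 119), (28, 110), (29, 110)]
x -60 [(30, 68)]
x -50 [(30, 71)]
x -40 [(30, 70), (91, 126)]
x -30 [(30, 75), (31, 75)]
x -20 [(30, 125), (31, 125), (45, 122), (48, 123), (51, 124), (52, 124), (53, 124), (80, 73), (92, 125)]
x -10 [(80, 70), (81, 70)]
x 0 [(80, 66), (91, 124)]
x 10 [(36, 120), (37, 120), (41, 123), (44, 122), (45, 122), (48, 121), (51, 120), (52, 120), (53, 120), (54, 120), (59, 118), (60, 118), (68, 117), (69, 117), (70, 117), (71, 117), (80, 67)]
x 20 [(31, 77), (40, 114), (47, 109), (48, 109), (60, 108), (61, 108), (62, 108), (67, 109), (68, 109), (69, 109), (70, 109), (73, 110), (77, 108), (78, 108), (79, 108)]
x 30 [(31, 74)]
x 40 [(30, 71), (31, 71)]
x 50 [(31, 73)]
x 60 [(-48, 97), (30, 78)]
x 70 []
```

The nest's walls fit the outline in the case frame (+66, +21, +30.5 and +80 mm). Its origin is ≈ (0.494, 0.339), yaw −6.5°. Now grip the rib.

>>> arm_command --commands '[{"slide": [0,0.001,0.02],"roll": 0},{"slide": [0,0.001,0.04],"roll": 0},{"slide": [0,0.001,0.055],"roll": 0},{"slide": [0,0.001,0.061],"roll": 0},{"slide": [0,0.001,0.061],"roll": 0}]'

```text
clock: 27.65
position: [0.5843, 0.0145, 0.0033]
ee_rot: [-3.141, 0.0, 1.475]
force: [-0.1, -0.1, 0.5]
finger_gap: 0.0857
gripper_force: 0.0
```

>>> arm_command --commands '[{"slide": [0,0,0],"roll": 0}]'

```text
clock: 27.75
position: [0.5851, 0.0142, 0.0043]
ee_rot: [3.14, -0.0, 1.475]
force: [-0.2, -0.8, 0.7]
finger_gap: 0.0856
gripper_force: 0.0
```

>>> arm_command --commands '[{"slide": [0,0.001,0.003],"roll": 0},{"slide": [0,0.001,0.003],"roll": 0}]'

```text
clock: 27.95
position: [0.5858, 0.0141, 0.0009]
ee_rot: [3.141, -0.0, 1.475]
force: [0.2, -0.6, -0.4]
finger_gap: 0.0855
gripper_force: 0.0
```

>>> arm_command --commands '[{"slide": [0,0,0],"roll": 0},{"slide": [0,0,0],"roll": 0},{"slide": [0,0,0],"roll": 0},{"slide": [0,0,0],"roll": 0},{"slide": [0,0,0],"roll": 0},{"slide": [0,0,0],"roll": 0},{"slide": [0,0,0],"roll": 0}]' --gripper 255 --force 60

```text
clock: 28.65
position: [0.5852, 0.014, 0.0008]
ee_rot: [-3.141, -0.0, 1.474]
force: [-2.6, 0.6, 5.0]
finger_gap: 0.0119
gripper_force: 60.4
```

>>> arm_command --commands '[{"slide": [0,0,-0.01],"roll": 0},{"slide": [0,0,-0.03],"roll": 0},{"slide": [0,0,-0.06],"roll": 0},{"slide": [0,0,-0.08],"roll": 0},{"slide": [0,0,-0.08],"roll": 0},{"slide": [0,0,-0.08],"roll": 0}]'

```text
clock: 29.25
position: [0.585, 0.0143, 0.0801]
ee_rot: [-3.141, -0.0, 1.475]
force: [-0.5, 0.8, -5.0]
finger_gap: 0.0121
gripper_force: 59.4
```

Run:
```python
from h import *
from f import feat
go(); feat(.084); go()
```

```text
t 29.25 pos [0.585  0.0143 0.0801] yaw 84.50 F [-0.5  0.8 -5. ] gap 0.0121 q [-0.56  0.69  0.64  1.83 -0.55  0.81  0.27]
top red 11 P [ 0.5859 -0.0019] z 0.11 rect [array([587.4,  -1.4]), array([ 6.2, 12.8]), np.float64(88.1)]
top red 13 P [0.5796 0.0434] z 0.094 rect [array([580.2,  43.8]), array([ 7.8, 13.9]), np.float64(70.6)]
top orange 54 P [0.5433 0.0138] z 0.096 rect [array([543.5,  13.7]), array([21.1, 32.9]), np.float64(25.2)]
top brass 26 P [ 0.6235 -0.059 ] z 0.097 rect [array([622.1, -59.9]), array([ 9.3, 22.6]), np.float64(87.7)]
top brass 21 P [ 0.5344 -0.0492] z 0.097 rect [array([534.7, -50.3]), array([ 9.2, 18.9]), np.float64(87.8)]
side red 8 P [0.5779 0.0576] z 0.098 rect [array([577.3,  57.2]), array([11.1,  6.7]), np.float64(62.3)]
side red 16 P [0.5923 0.0174] z 0.113 rect [array([592.3,  18.7]), array([21.6,  9.9]), np.float64(60.9)]
side orange 32 P [0.5464 0.0181] z 0.099 rect [array([546.2,  17.6]), array([20.6, 26. ]), np.float64(40.5)]
side brass 21 P [ 0.6212 -0.0616] z 0.096 rect [array([622.5, -62. ]), array([23.2, 13.2]), np.float64(9.5)]
side brass 21 P [ 0.5321 -0.0531] z 0.095 rect [array([532.8, -53.3]), array([14.1, 20.5]), np.float64(89.7)]
t 29.35 pos [0.5841 0.0142 0.0792] yaw 84.49 F [-0.6 -0.7 -4.2] gap 0.0118 q [-0.56  0.69  0.64  1.83 -0.55  0.81  0.27]
```

The cassette hangs level by the rib (brass and filter at z ≈ 0.096) and its origin is within 2 mm of the TCP. Carry it to the nest.

```bash
python3 -c "
from h import *
go((.4935,.3384,.08,83.8))"
```

```text
t 29.35 pos [0.5841 0.0142 0.0792] yaw 84.49 F [-0.6 -0.7 -4.2] gap 0.0118 q [-0.56  0.69  0.64  1.83 -0.55  0.81  0.27]
(0.4935, 0.3384, 0.08, 83.8) slide [ 0.314  -0.1213 -0.0006] roll 0.69
```

>>> arm_command --commands '[{"slide": [0.02,-0.008,0],"roll": 0},{"slide": [0.05,-0.02,0],"roll": 0},{"slide": [0.085,-0.033,0],"roll": 0},{"slide": [0.12,-0.047,0],"roll": 0},{"slide": [0.155,-0.06,0],"roll": 0},{"slide": [0.19,-0.074,0],"roll": 0},{"slide": [0.225,-0.087,0],"roll": 0.7},{"slide": [0.255,-0.1,0],"roll": 0.7}]'

```text
clock: 30.15
position: [0.5088, 0.2792, 0.0791]
ee_rot: [-3.14, 0.001, 1.463]
force: [0.1, -0.6, -4.3]
finger_gap: 0.0122
gripper_force: 59.4
```

>>> arm_command --commands '[{"slide": [0.025,-0.009,0],"roll": 0},{"slide": [0.045,-0.017,0],"roll": 0},{"slide": [0.056,-0.021,0],"roll": 0},{"slide": [0.059,-0.021,0],"roll": 0},{"slide": [0.059,-0.021,0],"roll": 0},{"slide": [0.059,-0.021,0],"roll": 0}]'

```text
clock: 30.75
position: [0.4966, 0.3363, 0.0805]
ee_rot: [3.141, 0.001, 1.46]
force: [0.3, -0.5, -4.8]
finger_gap: 0.0123
gripper_force: 59.4
```

Run:
```python
from h import *
go((.4935,.3384,.08,83.8),(.4935,.3384,.03,83.8))
for n in('top','side'):
    p,d=snap(n); h=cv2.cvtColor(p,cv2.COLOR_RGB2HSV).astype(int); H,S,V=h[...,0],h[...,1],h[...,2]; c=cloud(n,d)
    for nm,m in(('red',((H<6)|(H>174))&(S>110)&(V>60)),('orange',(H>=8)&(H<=17)&(S>130)&(V>100)),('green',(H>=60)&(H<=90)&(S>110)&(V>50)),('brass',(H>=15)&(H<=27)&(S>60)&(V>100))):
        k,l,st,ct=cv2.connectedComponentsWithStats(m.astype(np.uint8))
        for i in range(1,k):
            P=ray(n,*ct[i],.096)[:2]
            if st[i,4]<6 or not(.38<P[0]<.6 and .2<P[1]<.46): continue
            print(n,nm,st[i,4],ct[i].round(1),P.round(4),np.median(c[l==i][:,2]).round(3))
```

```text
t 30.75 pos [0.4966 0.3363 0.0805] yaw 83.65 F [ 0.3 -0.5 -4.8] gap 0.0123 q [-1.13  0.71  0.66  1.8  -0.57  0.83 -0.3 ]
(0.4935, 0.3384, 0.08, 83.8) slide [ 0.0017 -0.0033  0.0005] roll -0.15
(0.4935, 0.3384, 0.03, 83.8) slide [ 0.0018 -0.0033  0.0505] roll -0.15
top red 26 [123.9 185.3] [0.4986 0.3264] 0.11
top red 15 [ 99.6 187.9] [0.4935 0.3998] 0.092
top orange 24 [117.8 199.5] [0.4554 0.3442] 0.097
top green 50 [124.5 173.6] [0.5348 0.325 ] 0.097
top brass 733 [134.8 198.3] [0.4571 0.293 ] 0.025
top brass 34 [145.4 173.6] [0.5324 0.2617] 0.094
top brass 22 [117.7 199.4] [0.4557 0.3444] 0.097
top brass 37 [142.  201.6] [0.446  0.2713] 0.094
side brass 25 [211.3 141.3] [0.4437 0.2667] 0.095
```

>>> arm_command --commands '[{"slide": [0.002,-0.003,0],"roll": 0},{"slide": [0.002,-0.003,0.015],"roll": 0},{"slide": [0.002,-0.003,0.03],"roll": 0},{"slide": [0.002,-0.003,0.042],"roll": 0},{"slide": [0.002,-0.003,0.05],"roll": 0},{"slide": [0.002,-0.003,0.05],"roll": 0},{"slide": [0.002,-0.003,0.05],"roll": 0}]'

```text
clock: 31.55
position: [0.4934, 0.3405, 0.0305]
ee_rot: [3.141, 0.0, 1.462]
force: [0.7, 0.8, -3.7]
finger_gap: 0.0117
gripper_force: 59.4
```

Run:
```python
from h import *
go((.4936,.339,.03,83.8))
for n in('top','side'):
    p,d=snap(n); h=cv2.cvtColor(p,cv2.COLOR_RGB2HSV).astype(int); H,S,V=h[...,0],h[...,1],h[...,2]; c=cloud(n,d)
    m=(H>=15)&(H<=27)&(S>60)&(V>100)
    k,l,st,ct=cv2.connectedComponentsWithStats(m.astype(np.uint8))
    for i in range(1,k):
        P=ray(n,*ct[i],.046)[:2]
        if st[i,4]<6 or not(.38<P[0]<.6 and .2<P[1]<.46): continue
        print(n,st[i,4],ct[i].round(1),P.round(4),np.median(c[l==i][:,2]).round(3))
```

```text
t 31.55 pos [0.4934 0.3405 0.0305] yaw 83.76 F [ 0.7  0.8 -3.7] gap 0.0117 q [-1.1   0.78  0.6   1.81 -0.63  0.75 -0.27]
(0.4936, 0.339, 0.03, 83.8) slide [-0.0014  0.0004  0.0005] roll -0.04
top 660 [137.9 199.1] [0.4636 0.2955] 0.025
top 32 [147.5 178.1] [0.53   0.2657] 0.045
top 20 [121.4 204. ] [0.4501 0.3468] 0.046
top 33 [144.3 205.5] [0.4426 0.2754] 0.045
side 781 [219.5 149.7] [0.4732 0.2732] 0.027
side 18 [233.9 147. ] [0.5281 0.2644] 0.046
side 25 [211.9 152. ] [0.4425 0.2725] 0.044
```

>>> arm_command --commands '[{"slide": [-0.001,0,0.005],"roll": 0},{"slide": [-0.001,0,0.01],"roll": 0},{"slide": [-0.001,0,0.014],"roll": 0},{"slide": [-0.001,0,0.017],"roll": 0},{"slide": [-0.001,0,0.02],"roll": 0}]'

```text
clock: 32.15
position: [0.493, 0.3396, 0.0102]
ee_rot: [-3.142, 0.0, 1.462]
force: [-0.0, -0.4, -4.7]
finger_gap: 0.012
gripper_force: 59.5
```

>>> arm_command --commands '[{"slide": [0,0,0.001],"roll": 0},{"slide": [0,0,0.002],"roll": 0},{"slide": [0,0,0.003],"roll": 0}]'

```text
clock: 32.45
position: [0.4932, 0.3397, 0.0076]
ee_rot: [3.141, -0.0, 1.462]
force: [0.4, 0.6, -4.2]
finger_gap: 0.0124
gripper_force: 59.5
```

>>> arm_command --commands '[{"slide": [0,0,0.001],"roll": 0},{"slide": [0,0,0.002],"roll": 0},{"slide": [0,0,0.002],"roll": 0}]'

```text
clock: 32.75
position: [0.4929, 0.3396, 0.0055]
ee_rot: [-3.141, 0.0, 1.462]
force: [-0.6, 0.2, -3.5]
finger_gap: 0.012
gripper_force: 59.5
```

>>> arm_command --commands '[{"slide": [0,0,0.001],"roll": 0},{"slide": [0,0,0.001],"roll": 0}]'

```text
clock: 32.95
position: [0.4931, 0.3397, 0.0048]
ee_rot: [3.142, -0.0, 1.462]
force: [-0.3, 0.2, -1.5]
finger_gap: 0.0121
gripper_force: 59.8
```

Touching the floor. Release, lift and check.

>>> arm_command --commands '[{"slide": [0,0,0.0005],"roll": 0},{"slide": [0,0,0.0005],"roll": 0},{"slide": [0,0,0],"roll": 0},{"slide": [0,0,0],"roll": 0},{"slide": [0,0,0],"roll": 0}]' --gripper 0

```text
clock: 33.45
position: [0.4932, 0.3397, 0.0047]
ee_rot: [3.141, -0.0, 1.462]
force: [-0.9, -0.5, -0.3]
finger_gap: 0.0829
gripper_force: 0.0
```

>>> arm_command --commands '[{"slide": [0,0,-0.02],"roll": 0},{"slide": [0,0,-0.05],"roll": 0},{"slide": [0,0,-0.1],"roll": 0},{"slide": [0,0,-0.15],"roll": 0},{"slide": [-0.04,0,-0.17],"roll": 0},{"slide": [-0.08,0,-0.17],"roll": 0},{"slide": [-0.12,0,-0.17],"roll": 0},{"slide": [-0.12,0,-0.17],"roll": 0}]'

```text
clock: 34.25
position: [0.4797, 0.2141, 0.1752]
ee_rot: [-3.141, 0.001, 1.454]
force: [-0.3, 0.4, 0.4]
finger_gap: 0.0853
gripper_force: 0.0
```

Run:
```python
from h import *
go()
for n in('side','top'):
    p,d=snap(n); h=cv2.cvtColor(p,cv2.COLOR_RGB2HSV).astype(int); H,S,V=h[...,0],h[...,1],h[...,2]; c=cloud(n,d)
    for nm,m in(('red',((H<6)|(H>174))&(S>110)&(V>60)),('orange',(H>=8)&(H<=15)&(S>130)&(V>100)),('green',(H>=60)&(H<=90)&(S>110)&(V>50)),('brass',(H>=15)&(H<=24)&(S>60)&(V>100))):
        k,l,st,ct=cv2.connectedComponentsWithStats(m.astype(np.uint8))
        for i in range(1,k):
            P=ray(n,*ct[i],.02)[:2]
            if st[i,4]<6: continue
            if .38<P[0]<.6 and .2<P[1]<.46: print(n,nm,st[i,4],P.round(4),np.median(c[l==i][:,2]).round(3))
            if nm=='green' and st[i,4]>500: print('mat px',st[i,4])
    if n=='top':
        # flap: anything red/high in front of the housing, front-edge heights
        for yy in np.arange(.03,.11,.01):
            P=np.array([.5697,-.1516])+yy*np.array([.1305,.9914]); u,v=proj('top',[P[0],P[1],.03]); u,v=int(round(u)),int(round(v)); print('front y %.2f'%yy,c[v,u,2].round(3),p[v,u])
        low=(S<70)&(V>140)
        for z0 in ((546,264),(573,269)):
            try: w=comp(low,z0[0]*.64,z0[1]*.64,14); vv,uu=np.nonzero(w); print('mallet face',ray('top',uu.mean(),vv.mean(),.028).round(4),w.sum())
            except Exception as ex: print(ex)
```

```text
t 34.25 pos [0.4797 0.2141 0.1752] yaw 83.31 F [-0.3  0.4  0.4] gap 0.0853 q [-1.12  0.47  0.8   1.93 -0.42  0.91 -0.22]
side red 52 [0.4996 0.3864] 0.026
side green 10 [0.5314 0.3401] 0.025
side brass 690 [0.4851 0.305 ] 0.025
side brass 15 [0.457  0.3458] 0.024
mat px 723
top brass 272 [0.4647 0.2537] 0.026
top brass 14 [0.4395 0.2773] 0.022
front y 0.03 0.074 [54 58 61]
front y 0.04 0.073 [53 57 60]
front y 0.05 0.078 [55 61 64]
front y 0.06 0.07 [62 68 71]
front y 0.07 0.001 [104 127 139]
front y 0.08 0.006 [164 219 237]
front y 0.09 0.001 [164 219 237]
front y 0.10 0.008 [164 219 237]
mallet face [ 0.539  -0.3799  0.028 ] 61
mallet face [ 0.5258 -0.4395  0.028 ] 67
```

The cassette sits at nest height (brass 0.022, filter 0.025), the flap is down, and the mallet lies on its mat.

```bash
python3 -c "
from rig import arm
print(arm.sign_off())"
```

```text
the job is handed in; nothing more can be done
None
```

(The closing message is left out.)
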